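# Third hand at the vacuum port: press the gauge head on its seal for clamping

## Task

The vacuum chamber needs its gauge: set the centring ring (the one with the black O-ring) into the open port on top of the chamber and let go of it, then take the gauge head by its grey housing and stand it upright, flange down, on the ring so that the ring enters its flange. A colleague will close the clamp round the two flanges, so be the third hand: keep the housing gripped and press it straight down on the ring with a steady 15 N or so (10 to 20 N) for a few seconds, never ramming it, and end the job (the program finishes) while still gripping and pressing, letting nothing go. Leave the clamp, the blank flange and the screwdriver where they lie.

Things in the scene. Friction and masses are not known exactly. Their poses are not given: they have to be found in the camera images.
- port (a point): Centre of the flat top face of the open port on the chamber's lid, 98 mm above the worktop; z up. The port is a bare-metal flange, 40 mm across, 3 mm thick at its rim, on a 28 mm neck. In its face is a round counterbore, 28 mm wide and 3.5 mm deep. No turn about the vertical matters.
- chamber: Vacuum chamber: fixed stainless drum, 116 mm across, lid top 72 mm above the worktop (bolt heads to 77 mm), the open port rising from the lid's middle; viewport in front, a closed side stub reaching 75 mm from the axis, 70 mm high. Origin: centre of its underside, z up.
- ring_mid (a point): Centre (half-way up) of the centring ring, loose, lying flat on the grey-blue plate; z along its axis. Grip it from above with the very fingertips across its 39 mm O-ring. Seated, the O-ring rests on the port face, its sleeve stands 2.5 mm deep in the port's counterbore with 1.5 mm play all round, and this point is 2.5 mm above the port face.
- ring: Centring ring, 35 g, same both ways up: bare-metal sleeve 25 mm in outside diameter, 10 mm high, ends chamfered 1.5 mm, and round its middle a black rubber O-ring, 39 mm in outside diameter, 5 mm thick (2.5 to 7.5 mm above the sleeve's foot). Origin: centre of its lower end, 5 mm below ring_mid.
- gauge_mid (a point): Half-way up the gauge head on its axis, 38 mm above its underside: middle of the straight round grey housing, 34 mm in diameter, to be gripped from above; z up. Seated on ring and port this point is 43 mm above the port face, less about half a millimetre that the rubber gives under the push.
- gauge: Gauge head, loose, 0.26 kg (0.21 to 0.31), upright on the grey-blue plate: bare-metal flange 40 mm across, 3 mm thick, with a counterbore 28 mm wide, 3.5 mm deep in its underside; 25 mm neck; grey housing 12 to 66 mm above the underside (blue band, white label); 18 mm cable socket on top, to 76 mm. Origin: centre of its underside, z up; seated, 5 mm above the port face.
- plate: Fixed grey-blue plastic plate, 100 x 200 x 4 mm, on which ring and gauge head are laid out about 100 mm apart along its length, either way round. Origin: centre of its underside; y along its length.
- clamp: Bystander: bare-metal hinged flange clamp, 55 x 66 x 16 mm, lying flat in front of the chamber. Origin: centre of its underside.
- blank: Bystander: bare-metal blank flange, 40 mm across and 10 mm high, lying in front of the chamber. Origin: centre of its underside.
- screwdriver: Bystander: screwdriver with a red handle, 164 mm long, lying in front of the plate. Origin: middle of its length, underside.
Things that resemble listed ones, but are neither listed nor needed, are in the scene too. What is shaped like the chamber but blue is not meant.

How it is judged:
On the way, in this order (a step that is already met when the one before it is completed fails the run):
1. the centring ring is seated flat in the port's counterbore and let go (horizontal distance between ring_mid and port below 0.003 m and z of ring_mid in the frame of port below 0.0038 m and angle between ring_mid's own z axis and vertical below 0.06 rad and contact force between the fingers and ring below 0.05 N), for 0.2 s.
2. the gauge head, gripped by its housing, sits upright on the ring and is pressed on it steadily (9 to 22 N) for 1.5 s (z of gauge in the frame of port below 0.0065 m and horizontal distance between gauge and port below 0.004 m and angle between gauge's own z axis and vertical below 0.07 rad and distance between the grasp point and gauge_mid below 0.035 m and contact force between gauge and ring between 9 and 22 N), for 1.5 s.
At the end, for the whole second after the job is handed in: Ring untouched by fingers, flat in the port (3 mm off axis, 1.3 mm off the face, 0.06 rad at most); gauge head at rest on it (4 mm off axis, underside under 6.5 mm over the port face, tilt under 0.07 rad), housing gripped within 35 mm of its middle, pressed on the ring with 9 to 22 N (all of step 1 and all of step 2 and contact force between the fingers and gauge above 5 N and linear speed of gauge below 0.01 m/s); the arm keeps its last pose, push and grip.
It fails at once if the gauge head is rammed on the ring or the port (over 45 N) (contact force between gauge and ring above 45 N or contact force between gauge and chamber above 45 N).
It fails at once if the clamp, the blank flange or the screwdriver is moved by more than 20 mm (distance of any of clamp, blank, screwdriver from where it was at the start of the episode above 0.02 m).
It also fails if it takes over 64 s, if anything falls off the work surface, if the arm or the gripper's body presses on something with over 40 N, if the wrist force passes 120 N, or if a joint passes its speed limit or range.

## Robot

A 6-joint arm with a two-finger parallel gripper is mounted at the origin on a cart in front of the work surface, level with it; the furniture and walls round the work are solid. World frame = base frame: x ahead of the robot, y to its left, z up, the work surface at z = 0. Lengths are in m, angles in rad, forces in N, time in s.
With the tool pointing down it reaches from about 0.375 to 0.975 m from the base axis. Payload 3.8 kg.
Tool frame: the origin (TCP) lies between the finger pads; the fingertips stand 22 mm ahead of it and the grasp point (between the pads) lies 3 mm ahead of it; z points along the fingers, y is the direction in which the jaws open and shut (so a half turn about z gives the same grasp; the last joint's range is limited). The gripper opens to 85 mm and grips with 20 to 120 N. Pads are 22 mm wide; open, the fingers measure 114 mm over their backs; the gripper's body (76 mm by 85 mm) begins 54 mm behind the grasp point. The pads swing forward as they close: fully open they stand 13 mm farther back than shut.
Start: joints at [1.104, 0.264, 1.604, -0, 1.274, -0.037], TCP at [0.281, 0.614, 0.221] pointing down, gripper open.
Joint ranges: [-2.63, 2.63], [-0.94, 2.18], [0.31, 2.57], [-1.31, 4.45], [0, 2.66], [-2.55, 2.55]. Speed limits (rad/s): [2.57, 2.57, 3.14, 3.14, 3.14, 3.14].

## Interface

Orientations are given as a rotation vector (axis times angle).
In Python, from workcell import * gives the robot as it stands.
- The arm moves only by the tool step_arm, never from a script. Its argument "motion" is a list that holds one entry, the list of rows, each a list of 7 numbers: the finger opening in m, from 0 to 0.0854, then the shift along the world's x, y, z in m, then the turn, a rotation vector about the world's x, y, z in degrees. A call has exactly 8 rows; each row is the pose to reach, as a shift and turn from the pose measured when the call began; what a row does not reach only later rows make up. A row lasts 1/8 s, in which the tool goes at most 62.5 mm and 10.7 degrees, less where a joint would pass 70% of its speed; a pose out of reach is approached as far as the arm can. A call with a gripper value outside its range is refused whole. The fingers move at their own pace and stop on an object; "newtons" is the grip in N (left out, the last holds). Time passes only in rows, so rows that repeat a pose let the fingers close, or fill a call up. It gives the time, the measured TCP pose, the force and the opening at its end, in the units of the state.
- read_state(): the state, without advancing time (a new reading comes with each control period).
- read_camera(name): name is "scene" or "top"; returns (picture, depth): 384x512x3 uint8, blue, green, red; 384x512 float32, m along the optical axis (not along the pixel's ray), 0 where there is no reading.
- get_calibration(name): a dict with "K" (3x3 intrinsics, pixels), "world_from_camera" (4x4, takes a point from camera to world coordinates). Camera axes: x right, y down, z forward; pixel columns grow to the right and rows downward; lengths in m; the calibration is good to about 2 mm. A picture is of the moment at which its call begins. get_calibration takes no time and is no camera call.
- finish_job(): hands the job in, once; it reports no verdict.
Trained networks look in the newest picture that a camera, given by its name, has taken for a name from the list of things; names that differ only in an ending like _2 or _b are one class to them, and where a whole thing is asked for, a point or a joint stands for the part that bears it (a point fixed in the world has none). Each returns a list of dicts, best first, with "score" (0 to 1); they miss things now and then, are a little off and sometimes report something else, mostly with a low value. They report only what shows in the picture. A call takes as long as a camera call. They do not tell look-alikes from the thing itself.
- spot_in(camera, thing): "xyz" ([x, y, z] in m, in the coordinates of the camera as it stood for that picture, good to about 4 mm: the middle of the surface that is visible of it).
- regions_of(camera, thing): "region" (384x512 bool, what is visible of it).
The state is a dict: "time": time; "q": joint angles; "joint_vel": joint speeds; "joint_torque": joint torques, N m; "tool_pos": TCP position; "tcp_rot": TCP orientation; "wrist_force": force on the tool from outside, world axes, zero at the start; "torque": the same for the moment, N m; "width": opening from 0.0 (shut) to 1.0 (fully open).
Only numpy, scipy, OpenCV 4.12 (cv2) and the standard library are available. Lean on these libraries where they do the work, as an engineer would, in place of code of your own. Each camera call takes 0.05 s, during which the arm holds its last target. There are 200 camera calls.

## Working session

There is one attempt and no reset: what is moved stays moved. The work goes in short steps, Python scripts to look and compute and a tool call to move; the robot and the scene stay as the last step left them, time stands still between calls to the robot, and variables do not carry over. Pictures are saved under pics/ and viewed, on a budget of 10 in all, crops included, one or two more only if the job needs it, and the job is handed in when it is done.

Besides the shell and the picture viewer there is one more tool, called after ">>>" as name(argument=value, ...), one argument or row to a line, values as JSON. step_arm: Moves the arm, as the interface text tells. Its arguments: {"type":"object","properties":{"motion":{"type":"array"},"newtons":{"type":"number"}},"required":["motion"]}

```bash
mkdir -p pics; cat > h.py <<'E'
from workcell import *
import numpy as np, cv2
def world(cam,xyz):
    T=get_calibration(cam)["world_from_camera"]; T=np.array(T); return (T[:3,:3]@np.array(xyz).T).T+T[:3,3]
def cloud(cam,d):
    K=np.array(get_calibration(cam)["K"]); v,u=np.mgrid[:384,:512]
    P=np.stack([(u-K[0,2])/K[0,0]*d,(v-K[1,2])/K[1,1]*d,d],-1)
    return world(cam,P.reshape(-1,3)).reshape(384,512,3)
E
python3 - <<'E'
from h import *
for c in("scene","top"):
    p,d=read_camera(c); cv2.imwrite(f"pics/{c}0.png",p); np.save(f"{c}0.npy",d)
    print(c,np.round(get_calibration(c)["world_from_camera"],3).tolist(),np.round(get_calibration(c)["K"],1).tolist())
    for t in("port","chamber","ring","gauge","plate","clamp","blank","screwdriver"):
        for r in spot_in(c,t)[:3]: print(c,t,round(r["score"],2),np.round(world(c,r["xyz"]),4))
print(read_state())
E
```

```text
scene [[0.598, 0.643, -0.479, 0.918], [0.802, -0.474, 0.364, -0.26], [0.007, -0.601, -0.799, 0.786], [0.0, 0.0, 0.0, 1.0]] [[377.4, 0.0, 253.2], [0.0, 377.4, 195.5], [0.0, 0.0, 1.0]]
scene port 0.87 [0.6827 0.0095 0.0715]
scene port 0.6 [ 0.5947 -0.1859  0.0733]
scene chamber 0.88 [ 0.5981 -0.1802  0.0697]
scene chamber 0.86 [0.6738 0.0086 0.0721]
scene ring 0.44 [0.5115 0.1053 0.0081]
scene gauge 0.88 [0.4774 0.1942 0.047 ]
scene gauge 0.15 [0.3538 0.1788 0.0115]
scene plate 0.7 [ 5.016e-01  1.481e-01 -3.000e-04]
scene clamp 0.61 [ 0.3661 -0.1584  0.0146]
scene blank 0.52 [ 0.4037 -0.0332  0.0082]
scene blank 0.42 [0.4759 0.1941 0.0473]
top [[-0.01, -0.974, 0.226, 0.312], [-1.0, 0.009, -0.006, 0.052], [0.004, -0.226, -0.974, 0.902], [0.0, 0.0, 0.0, 1.0]] [[392.7, 0.0, 261.6], [0.0, 392.7, 192.3], [0.0, 0.0, 1.0]]
top port 0.79 [ 0.5678 -0.1712  0.0732]
top port 0.74 [0.653  0.0173 0.071 ]
top chamber 0.89 [0.6538 0.0157 0.0723]
top chamber 0.75 [ 0.571  -0.1726  0.0734]
top ring 0.68 [0.5099 0.1064 0.0067]
top gauge 0.63 [0.4604 0.202  0.0699]
top plate 0.83 [0.4912 0.1526 0.0054]
top clamp 0.76 [ 0.3602 -0.1608  0.0161]
top blank 0.76 [ 0.402  -0.0324  0.0066]
top screwdriver 0.65 [0.3452 0.1814 0.0154]
{'time': 0.9, 'q': array([ 1.10413541e+00,  2.63859320e-01,  1.60398027e+00,  4.11478565e-05,
        1.27371159e+00, -3.68907721e-02]), 'joint_vel': array([-0.00136604, -0.00076724, -0.00111361, -0.00044507,  0.00130262,
        0.00155097]), 'joint_torque': array([ 7.11644043e-04, -5.15045106e+01, -3.67730856e+01,  5.36292009e-05,
        6.16686302e-04,  2.70791287e-05]), 'tool_pos': array([0.28123119, 0.61362666, 0.22121783]), 'tcp_rot': array([-6.69910530e-01, -3.06930770e+00, -7.84928347e-05]), 'wrist_force': array([ 0.12898503, -0.88172057,  0.0438695 ]), 'torque': array([-0.01365112, -0.02404892, -0.03378314]), 'width': 1.0009740792993067}
```

View pics/top0.png

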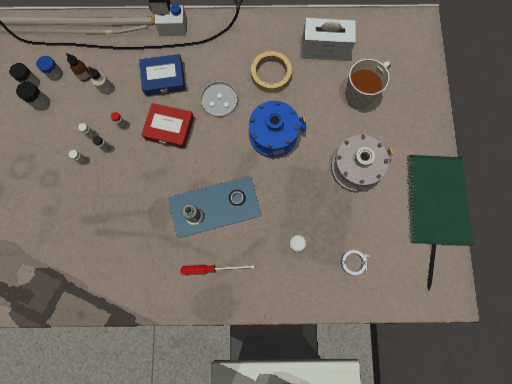

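View pics/scene0.png

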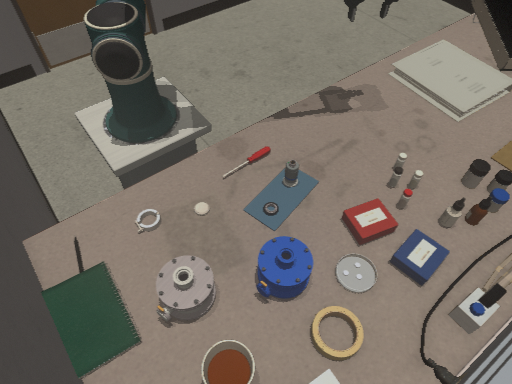

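The top view shows the steel chamber at (362,160), with its port at (365,156). The blue look-alike is at (275,128), the ring at (237,198) on the plate, the gauge at (192,213), the blank at (298,243), the clamp at (354,262) and the screwdriver at (215,269). The scene view agrees: steel port at (183,275), ring (271,208), gauge (291,173). Next I measure these precisely from depth.

```bash
cat >> h.py <<'E'
from scipy.optimize import least_squares
def band(C,c,r,z0,z1):
    m=(np.hypot(C[...,0]-c[0],C[...,1]-c[1])<r)&(C[...,2]>z0)&(C[...,2]<z1); return C[m]
def mec(P):
    (c,r)=cv2.minEnclosingCircle(P[:,:2].astype(np.float32)*1000); return np.round(c,1),round(r,1)
E
python3 - <<'E'
from h import *
for c in("scene","top"):
    C=cloud(c,np.load(c+"0.npy"))
    for n,q,r,z0,z1 in(("port",(.585,-.18),.035,.09,.106),("lid",(.585,-.18),.07,.066,.08),("ring",(.51,.105),.03,.0075,.02),("gtop",(.465,.198),.035,.062,.09),("gmid",(.465,.198),.04,.022,.062),("plate",(.5,.15),.14,.002,.0065)):
        P=band(C,q,r,z0,z1)
        if len(P)>3: print(c,n,len(P),"mec",*mec(P),"mean",np.round(P.mean(0)*1000,1),"zmed",np.round(np.median(P[:,2])*1000,1), cv2.minAreaRect(P[:,:2].astype(np.float32)*1000) if n=="plate" else "")
    P=band(C,(.465,.198),.04,.022,.062)
    # cylinder fit of visible housing r=17
    f=lambda x:np.hypot(P[:,0]-x[0],P[:,1]-x[1])-.017
    s=least_squares(f,[.467,.2],loss="soft_l1",f_scale=.001); print(c,"cyl",s.x.round(4),np.std(f(s.x)).round(4))
    p=cv2.imread(f"pics/{c}0.png")
    boxes={"top":[(365,156),(237,198),(192,213)],"scene":[(183,275),(271,208),(291,175)]}[c]
    cv2.imwrite(f"pics/crop_{c}.png",np.hstack([cv2.resize(p[v-20:v+20,u-20:u+20],(260,260),interpolation=cv2.INTER_NEAREST) for u,v in boxes]))
cv2.imwrite("pics/crops.png",np.vstack([cv2.imread("pics/crop_top.png"),cv2.imread("pics/crop_scene.png")]))
E
```

```text
scene port 238 mec [ 580.4 -175.4] 20.4 mean [ 580.2 -175.3   95.8] zmed 96.3 
scene lid 2170 mec [ 581.5 -182.7] 65.3 mean [ 585.4 -178.    71.1] zmed 71.0 
scene ring 117 mec [511.  105.1] 19.6 mean [511.7 104.5  10.3] zmed 10.2 
scene gtop 121 mec [469.9 203.3] 17.2 mean [471.8 201.3  70.8] zmed 69.2 
scene gmid 135 mec [469.6 202.9] 17.6 mean [477.3 195.7  42.7] zmed 43.2 
scene plate 1415 mec [497.7 149.9] 139.1 mean [500.  146.9   3.4] zmed 3.2 ((491.0634765625, 151.71377563476562), (267.6297912597656, 236.9257049560547), 68.5750961303711)
scene cyl [0.4682 0.2053] 0.0009
top port 204 mec [ 578.6 -176. ] 20.4 mean [ 578.7 -176.9   96.7] zmed 97.2 
top lid 1837 mec [ 578.5 -183.4] 65.4 mean [ 575.9 -175.5   72.2] zmed 72.1 
top ring 151 mec [512.9 101.5] 28.2 mean [507.3 104.4  11. ] zmed 10.8 
top gtop 203 mec [466.1 203.9] 17.2 mean [464.8 202.7  71.5] zmed 70.4 
top gmid 61 mec [463.  201.3] 16.6 mean [456.1 194.5  42.4] zmed 43.3 
top plate 3407 mec [500.1 149.9] 139.8 mean [491.8 152.9   3.8] zmed 3.7 ((500.0494689941406, 149.23789978027344), (272.80126953125, 278.501953125), 63.788570404052734)
top cyl [0.4659 0.2039] 0.0004
```

View pics/crops.png

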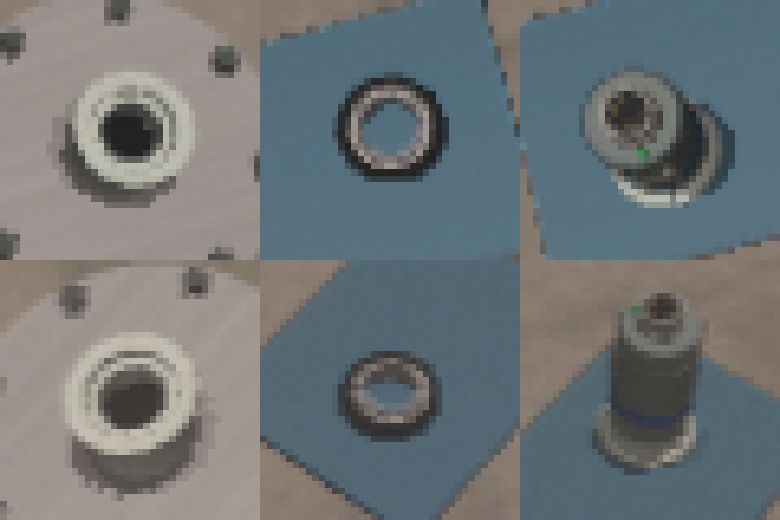

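```bash
cat >> h.py <<'E'
def ray_plane(cam,uv,z):
    T=np.array(get_calibration(cam)["world_from_camera"]);K=np.array(get_calibration(cam)["K"])
    d=T[:3,:3]@np.linalg.solve(K,[uv[0],uv[1],1]); o=T[:3,3]; return o+d*(z-o[2])/d[2]
def ringsil(cam,p,uv,z,h=11):
    u,v=uv; w=p[v-h:v+h+1,u-h:u+h+1].astype(float)
    bg=np.median(np.concatenate([w[0],w[-1],w[:,0],w[:,-1]]),0)
    m=(np.abs(w-bg).sum(2)>40).astype(np.uint8)
    c=max(cv2.findContours(m,cv2.RETR_EXTERNAL,cv2.CHAIN_APPROX_NONE)[0],key=cv2.contourArea)
    f=np.zeros_like(m);cv2.drawContours(f,[c],-1,1,-1); vv,uu=np.nonzero(f)
    return ray_plane(cam,(uu.mean()+u-h,vv.mean()+v-h),z),len(uu)
E
python3 - <<'E'
from h import *
from scipy.spatial.transform import Rotation as R
for c,uv in(("scene",(271,208)),("top",(237,198))): print(c,ringsil(c,cv2.imread(f"pics/{c}0.png"),uv,.009))
M=R.from_rotvec(read_state()["tcp_rot"]).as_matrix();print(M.round(3),np.degrees(np.arctan2(M[1,1],M[0,1])))
E
```

```text
scene (array([0.51182191, 0.10404162, 0.009     ]), 181)
top (array([0.50789963, 0.10461345, 0.009     ]), 238)
[[-0.909  0.417 -0.   ]
 [ 0.417  0.909  0.   ]
 [ 0.     0.    -1.   ]] 65.37529432124991
```

>>> step_arm(
  motion=[
    [[0.07,0.025,-0.055,-0.01,0,0,-5],[0.06,0.05,-0.11,-0.02,0,0,-10],[0.06,0.075,-0.165,-0.04,0,0,-15],[0.06,0.1,-0.22,-0.06,0,0,-20],[0.06,0.125,-0.275,-0.07,0,0,-25],[0.06,0.15,-0.33,-0.08,0,0,-30],[0.06,0.175,-0.385,-0.09,0,0,-36],[0.06,0.2,-0.44,-0.1,0,0,-42]],
  ],
  newtons=40,
)

```text
time: 1.9
tool_pos: [0.4821, 0.1719, 0.1214]
tcp_rot: [1.729, 2.622, 0.002]
wrist_force: [0.4, -0.2, -0.6]
width: 0.704
```

>>> step_arm(
  motion=[
    [[0.06,0.014,-0.034,0,0,0,0],[0.06,0.028,-0.0676,0,0,0,0],[0.06,0.028,-0.0676,-0.02,0,0,0],[0.06,0.028,-0.0676,-0.04,0,0,0],[0.06,0.028,-0.0676,-0.06,0,0,0],[0.06,0.028,-0.0676,-0.06,0,0,0],[0.06,0.028,-0.0676,-0.06,0,0,0],[0.06,0.028,-0.0676,-0.06,0,0,0]],
  ],
)

```text
time: 2.9
tool_pos: [0.5111, 0.1045, 0.0626]
tcp_rot: [1.728, 2.621, 0.004]
wrist_force: [-0.9, -0.8, 0.2]
width: 0.703
```

```bash
python3 - <<'E'
from h import *
out=[]
for c,(u,v) in(("top",(237,190)),("scene",(271,200))):
    p,d=read_camera(c); cv2.imwrite(f"pics/{c}1.png",p); np.save(f"{c}1.npy",d)
    out.append(cv2.resize(p[v-40:v+40,u-40:u+40],(400,400),interpolation=cv2.INTER_NEAREST))
cv2.imwrite("pics/v1.png",np.hstack(out)); print(read_state()["tool_pos"])
E
```

```text
[0.51091617 0.10448313 0.06240909]
```

View pics/v1.png

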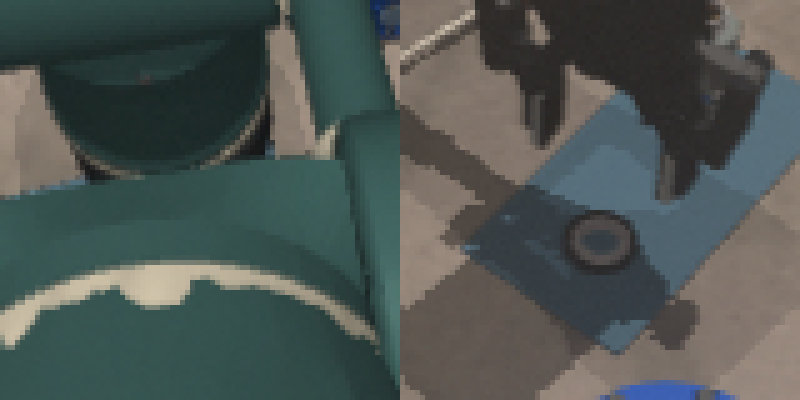

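Top is occluded by the arm. In the scene view the open fingertips (pixels ~(259,189) and (287,200)) straddle the line above the ring at (271,208). I compare them in this camera.

```bash
python3 - <<'E'
from h import *
for uv in((259,189),(286.6,199.6)): print(ray_plane("scene",uv,.041))
C=cloud("scene",np.load("scene1.npy"))
P=band(C,(.511,.104),.07,.036,.056)
j=np.array([.917,.399]) ; n=np.array([-.399,.917])
Q=(P[:,:2]-[.511,.1045]); a=Q@j; b=Q@n
for s in(a<0,a>0): print(s.sum(),"jaw",a[s].min(),a[s].max(),"along",b[s].min(),b[s].max(),"z",P[s,2].min())
from scipy.spatial.transform import Rotation as R
print(R.from_rotvec(read_state()["tcp_rot"]).as_matrix()[:,1])
print(ringsil("scene",cv2.imread("pics/scene1.png"),(271,208),.009))
E
```

```text
[0.46453467 0.10257962 0.041     ]
[0.53091007 0.13712203 0.041     ]Traceback (most recent call last):
  File "<stdin>", line 7, in <module>
    return umr_minimum(a, axis, None, out, keepdims, initial, where)
ValueError: zero-size array to reduction operation minimum which has no identity
```

```bash
python3 - <<'E'
from h import *
C=cloud("scene",np.load("scene1.npy"))
for u,v in((259,186),(258,184),(286,197),(285,194)): print(u,v,C[v,u].round(4))
for z in(.05,.055,.06,.065,.07): print(z,[ray_plane("scene",uv,z)[:2].round(4) for uv in((259,189),(286.6,199.6))])
E
```

```text
259 186 [0.488  0.0835 0.0912]
258 184 [0.4842 0.0833 0.095 ]
286 197 [0.5492 0.1153 0.0887]
285 194 [0.5501 0.1099 0.1054]
0.05 [array([0.47  , 0.0982]), array([0.5356, 0.1323])]
0.055 [array([0.4731, 0.0958]), array([0.5382, 0.1296])]
0.06 [array([0.4761, 0.0933]), array([0.5408, 0.127 ])]
0.065 [array([0.4792, 0.0909]), array([0.5434, 0.1243])]
0.07 [array([0.4822, 0.0884]), array([0.546 , 0.1216])]
```

```bash
python3 - <<'E'
from h import *
p,d=read_camera("scene")
C=cloud("scene",d)
for u in(257,259,284,286):
    for v in range(178,204,2): print(u,v,p[v,u],d[v,u].round(3),C[v,u].round(3))
T=np.linalg.inv(np.array(get_calibration("scene")["world_from_camera"]));K=np.array(get_calibration("scene")["K"])
for s in(-1,1):
  for z in(.04,.06,.08):
    q=K@(T@np.r_[.511+s*.917*.036,.1045+s*.399*.036,z,1])[:3];print(s,z,q[:2]/q[2],q[2])
s=read_state();print(s["q"],s["tool_pos"])
E
```

```text
257 178 [41 43 45] 0.864 [0.484 0.08  0.12 ]
257 180 [62 64 67] 0.875 [0.482 0.082 0.108]
257 182 [64 67 69] 0.877 [0.483 0.081 0.104]
257 184 [69 72 74] 0.885 [0.483 0.082 0.094]
257 186 [81 86 90] 0.892 [0.482 0.082 0.086]
257 188 [ 88  93 100] 0.897 [0.483 0.082 0.08 ]
257 190 [107 115 129] 0.996 [ 0.439  0.117 -0.001]
257 192 [109 119 133] 0.988 [0.445 0.112 0.002]
257 194 [102 110 121] 0.993 [ 0.447  0.111 -0.005]
257 196 [110  99  78] 0.979 [0.457 0.103 0.003]
257 198 [65 61 53] 0.977 [0.461 0.1   0.001]
257 200 [65 60 52] 0.973 [0.466 0.096 0.002]
257 202 [66 62 55] 0.968 [0.472 0.092 0.003]
259 178 [47 49 51] 0.871 [0.484 0.086 0.114]
259 180 [44 47 49] 0.868 [0.488 0.083 0.114]
259 182 [43 46 48] 0.872 [0.489 0.083 0.108]
259 184 [45 46 48] 0.88 [0.488 0.084 0.098]
259 186 [44 44 47] 0.885 [0.489 0.083 0.092]
259 188 [43 46 47] 0.892 [0.488 0.084 0.083]
259 190 [109 119 132] 0.997 [ 0.441  0.121 -0.002]
259 192 [103 109 120] 0.993 [ 0.446  0.117 -0.002]
259 194 [112 100  81] 0.983 [0.454 0.111 0.003]
259 196 [108  98  78] 0.975 [0.461 0.106 0.006]
259 198 [66 63 55] 0.976 [0
[... 1042 characters left out ...]
.112 0.111]
286 194 [43 40 44] 0.86 [0.549 0.114 0.101]
286 196 [44 44 45] 0.866 [0.55  0.115 0.094]
286 198 [44 43 45] 0.87 [0.551 0.114 0.088]
286 200 [121 108  85] 0.969 [0.512 0.154 0.005]
286 202 [111 100  81] 0.969 [0.516 0.152 0.002]
-1 0.04 [258.278173   195.05149712] 0.9342435643909481
-1 0.06 [258.42519714 190.10129349] 0.9182639516430966
-1 0.08 [258.57742893 184.97575193] 0.9022843388952451
1 0.04 [284.22648143 206.96457356] 0.9130946255053045
1 0.06 [284.83916864 202.10987028] 0.897115012757453
1 0.08 [285.47407831 197.07908446] 0.8811354000096014
[ 1.53785104e-01  1.30191816e-01  2.08097464e+00  2.89412490e-04
  9.27482813e-01 -2.51186411e-01] [0.51073608 0.10444991 0.06224576]
```

```bash
python3 - <<'E'
from h import *
C=cloud("scene",np.load("scene0.npy")); p=cv2.imread("pics/scene0.png")
for u in range(344,396,4):
    print(u,[(v,C[v,u].round(3).tolist()) for v in range(8,26,3) if p[v,u].max()<75][-2:])
for c in("scene0","scene1","top0"):
    C=cloud(c[:-1],np.load(c+".npy")); P=C[(np.hypot(C[...,0]-(.281 if '0' in c else .511),C[...,1]-(.614 if '0' in c else .1045))<.065)&(C[...,2]>.02)&(C[...,2]<.3)]
    print(c,len(P),np.percentile(P[:,2],[0,1,5,20]).round(3) if len(P) else "")
E
```

```text
344 []
348 [(14, [0.255, 0.565, 0.257]), (17, [0.256, 0.566, 0.249])]
352 [(14, [0.267, 0.567, 0.262]), (17, [0.268, 0.568, 0.253])]
356 []
360 []
364 []
368 []
372 []
376 []
380 [(11, [0.29, 0.657, 0.252]), (14, [0.293, 0.657, 0.245])]
384 [(11, [0.305, 0.654, 0.26]), (14, [0.309, 0.651, 0.254])]
388 []
392 []
scene0 303 [0.24  0.243 0.247 0.256]
scene1 2384 [0.076 0.087 0.109 0.147]
top0 0
```

View pics/scene1.png

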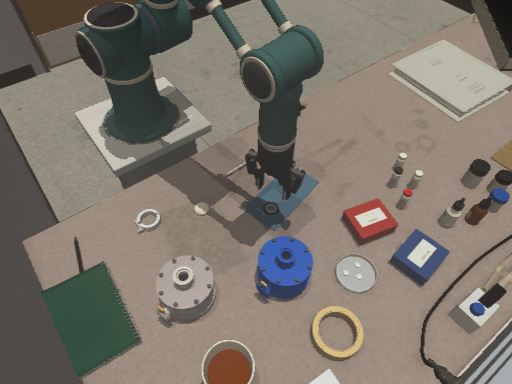

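The full scene view shows the gripper above the plate, with the fingers clearly above the ring at (271,208). The fingertips look about 30 mm higher than the stated TCP-to-tip distance implies. The nominal grasp height is safe in either case, so I descend to it and look again.

>>> step_arm(
  motion=[
    [[0.06,0,0,-0.008,0,0,0],[0.06,0,0,-0.016,0,0,0],[0.06,0,0,-0.024,0,0,0],[0.06,0,0,-0.03,0,0,0],[0.06,0,0,-0.032,0,0,0],[0.06,0,0,-0.032,0,0,0],[0.06,0,0,-0.032,0,0,0],[0.06,0,0,-0.032,0,0,0]],
  ],
)

```text
time: 4.05
tool_pos: [0.5111, 0.1045, 0.0306]
tcp_rot: [1.728, 2.621, 0.004]
wrist_force: [-0.6, -0.3, 0.4]
width: 0.704
```

```bash
python3 - <<'E'
from h import *
p,d=read_camera("scene"); C=cloud("scene",d); u,v=271,195
cv2.imwrite("pics/v2.png",cv2.resize(p[v-30:v+30,u-40:u+40],(800,600),interpolation=cv2.INTER_NEAREST))
for u in(255,257,259,283,285,287): print(u,[(v,C[v,u].round(3).tolist()) for v in range(180,215) if p[v,u].max()<110 and C[v,u,2]>.012][-2:])
s=read_state();print(s["tool_pos"],s["wrist_force"])
E
```

```text
255 [(185, [0.478, 0.079, 0.088]), (186, [0.48, 0.078, 0.087])]
257 [(195, [0.485, 0.081, 0.054]), (196, [0.483, 0.083, 0.047])]
259 [(196, [0.49, 0.083, 0.055]), (197, [0.489, 0.084, 0.048])]
283 [(207, [0.55, 0.108, 0.056]), (208, [0.549, 0.11, 0.049])]
285 [(205, [0.551, 0.114, 0.06]), (206, [0.551, 0.114, 0.055])]
287 [(205, [0.555, 0.116, 0.062]), (206, [0.555, 0.116, 0.059])]
[0.51101243 0.10447795 0.0305605 ] [-0.06876346  0.35307374 -0.33729499]
```

View pics/v2.png

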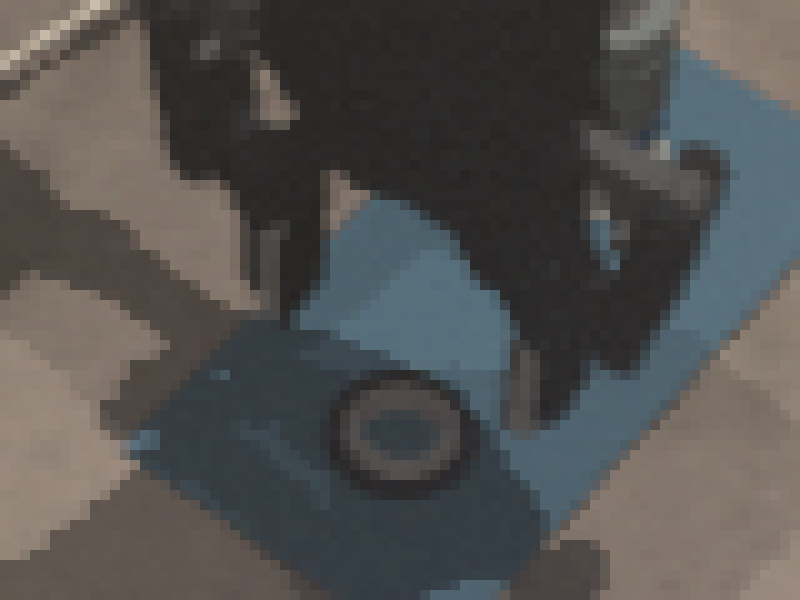

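The fingertips, at about pixel (260,196) and (285,208), are visibly still ~45 mm above the work surface, with the ring below at (271,208). So the real tips sit well above where the stated geometry puts them. I descend further with force checks.

>>> step_arm(
  motion=[
    [[0.06,0,0,-0.005,0,0,0],[0.06,0,0,-0.01,0,0,0],[0.06,0,0,-0.015,0,0,0],[0.06,0,0,-0.02,0,0,0],[0.06,0,0,-0.024,0,0,0],[0.06,0,0,-0.027,0,0,0],[0.06,0,0,-0.027,0,0,0],[0.06,0,0,-0.027,0,0,0]],
  ],
)

```text
time: 5.1
tool_pos: [0.5112, 0.1045, 0.0037]
tcp_rot: [1.728, 2.62, 0.004]
wrist_force: [-0.4, 0.3, 0.5]
width: 0.7
```

```bash
python3 - <<'E'
from h import *
p,d=read_camera("scene"); C=cloud("scene",d); u,v=271,200
cv2.imwrite("pics/v3.png",cv2.resize(p[v-30:v+30,u-40:u+40],(800,600),interpolation=cv2.INTER_NEAREST))
for u in(253,255,257,259,281,283,285,287): print(u,[(v,C[v,u].round(3).tolist()) for v in range(180,220) if p[v,u].max()<110 and C[v,u,2]>.012][-2:])
s=read_state();print(s["tool_pos"],s["wrist_force"])
E
```

```text
253 [(188, [0.471, 0.079, 0.069]), (189, [0.469, 0.08, 0.063])]
255 [(195, [0.474, 0.083, 0.042]), (198, [0.476, 0.082, 0.032])]
257 [(201, [0.484, 0.082, 0.029]), (202, [0.485, 0.081, 0.025])]
259 [(202, [0.488, 0.085, 0.026]), (203, [0.489, 0.085, 0.023])]
281 [(213, [0.547, 0.108, 0.027]), (214, [0.546, 0.108, 0.022])]
283 [(213, [0.55, 0.111, 0.028]), (214, [0.55, 0.112, 0.023])]
285 [(212, [0.553, 0.115, 0.032]), (213, [0.553, 0.115, 0.029])]
287 [(210, [0.554, 0.119, 0.038]), (211, [0.551, 0.123, 0.028])]
[0.51120121 0.10450474 0.00373484] [-0.80072323 -0.6947246   0.58967467]
```

View pics/v3.png

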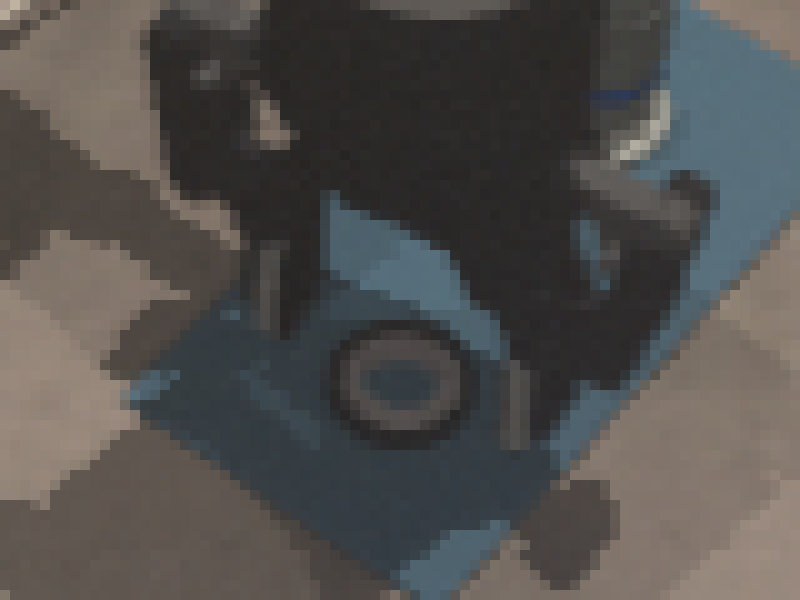

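Tips are now at about (258,203) and (283,214), z ≈ 20 mm, straddling the ring centrally. I narrow the opening and lower near to grasp height.

>>> step_arm(
  motion=[
    [[0.046,0,0,-0.001,0,0,0],[0.046,0,0,-0.002,0,0,0],[0.046,0,0,-0.004,0,0,0],[0.046,0,0,-0.006,0,0,0],[0.046,0,0,-0.008,0,0,0],[0.046,0,0,-0.008,0,0,0],[0.046,0,0,-0.008,0,0,0],[0.046,0,0,-0.008,0,0,0]],
  ],
)

```text
time: 6.15
tool_pos: [0.5113, 0.1045, -0.0042]
tcp_rot: [1.728, 2.62, 0.005]
wrist_force: [0.1, -0.7, 0.7]
width: 0.536
```

```bash
python3 - <<'E'
from h import *
p,d=read_camera("scene"); C=cloud("scene",d); u,v=271,205
cv2.imwrite("pics/v4.png",cv2.resize(p[v-30:v+30,u-40:u+40],(800,600),interpolation=cv2.INTER_NEAREST))
for u in range(258,284,2): print(u,[(v,C[v,u].round(3).tolist()) for v in range(196,220) if p[v,u].max()<110 and C[v,u,2]>.0115][-2:])
s=read_state();print(s["tool_pos"],s["wrist_force"])
E
```

```text
258 [(202, [0.483, 0.086, 0.019]), (203, [0.483, 0.086, 0.015])]
260 [(205, [0.493, 0.085, 0.019]), (206, [0.493, 0.085, 0.015])]
262 [(204, [0.495, 0.09, 0.021]), (205, [0.493, 0.091, 0.013])]
264 [(202, [0.491, 0.099, 0.017]), (203, [0.49, 0.1, 0.012])]
266 []
268 [(204, [0.498, 0.106, 0.012]), (210, [0.514, 0.094, 0.013])]
270 [(211, [0.518, 0.097, 0.012])]
272 [(204, [0.505, 0.114, 0.012]), (211, [0.522, 0.1, 0.013])]
274 [(210, [0.523, 0.105, 0.015]), (213, [0.529, 0.101, 0.012])]
276 [(200, [0.535, 0.098, 0.075]), (201, [0.536, 0.098, 0.072])]
278 [(214, [0.539, 0.105, 0.016]), (215, [0.54, 0.105, 0.012])]
280 [(214, [0.544, 0.108, 0.019]), (215, [0.543, 0.109, 0.013])]
282 [(214, [0.546, 0.112, 0.019]), (216, [0.918, -0.26, 0.786])]
[ 0.51129912  0.10453529 -0.00417913] [ 0.03425458 -0.3207006  -0.10306548]
```

View pics/v4.png

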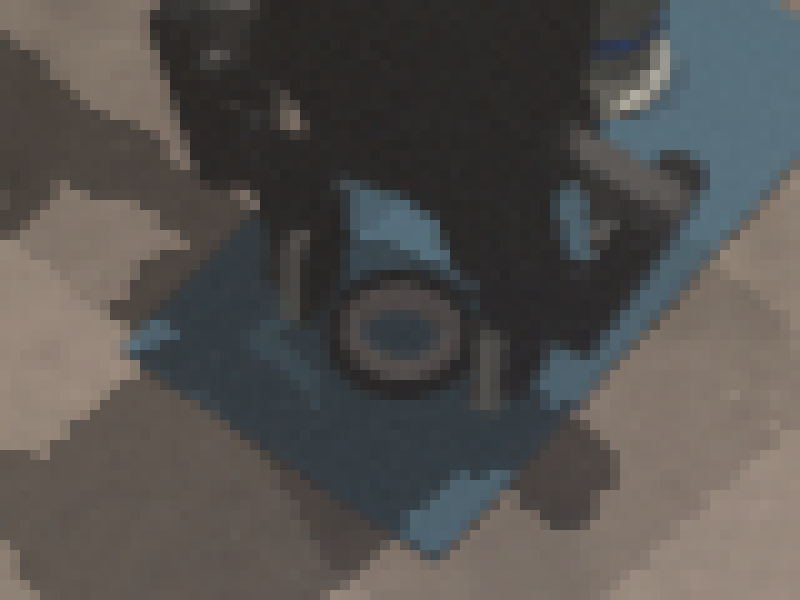

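Tips at about (260,207) and (280,216), roughly 11 mm high, flank the ring at (271,204). I lower 3.5 mm more, then close.

>>> step_arm(
  motion=[
    [[0.046,0,0,-0.001,0,0,0],[0.046,0,0,-0.002,0,0,0],[0.046,0,0,-0.0035,0,0,0],[0.046,0,0,-0.0035,0,0,0],[0.04,0,0,-0.0035,0,0,0],[0.036,0,0,-0.0035,0,0,0],[0.032,0,0,-0.0035,0,0,0],[0.03,0,0,-0.0035,0,0,0]],
  ],
  newtons=30,
)

```text
time: 7.2
tool_pos: [0.511, 0.1043, -0.0071]
tcp_rot: [1.728, 2.621, 0.003]
wrist_force: [-2.8, -0.9, 6.3]
width: 0.433
```

```bash
python3 - <<'E'
from h import *
p,d=read_camera("scene"); C=cloud("scene",d)
for u in range(258,284,2): print(u,[(v,C[v,u].round(3).tolist()) for v in range(196,222) if p[v,u].max()<110 and C[v,u,2]>.0065][-1:])
s=read_state();print(s["tool_pos"],s["wrist_force"],s["width"]*.0854)
E
```

```text
258 [(197, [0.488, 0.081, 0.05])]
260 [(205, [0.488, 0.089, 0.01])]
262 [(208, [0.498, 0.088, 0.009])]
264 [(210, [0.505, 0.088, 0.008])]
266 [(212, [0.513, 0.088, 0.009])]
268 [(214, [0.52, 0.089, 0.008])]
270 [(214, [0.524, 0.093, 0.009])]
272 [(214, [0.528, 0.096, 0.011])]
274 [(214, [0.529, 0.101, 0.007])]
276 [(214, [0.535, 0.102, 0.014])]
278 [(215, [0.539, 0.106, 0.011])]
280 [(221, [0.918, -0.26, 0.786])]
282 [(213, [0.542, 0.115, 0.015])]
[ 0.51096129  0.10434705 -0.00708713] [-2.20106681 -0.84032284  7.15728009] 0.03715397318608123
```

>>> step_arm(
  motion=[
    [[0.03,0,0,0.001,0,0,0],[0.03,0,0,0.003,0,0,0],[0.03,0,0,0.006,0,0,0],[0.03,0,0,0.01,0,0,0],[0.03,0,0,0.015,0,0,0],[0.03,0,0,0.02,0,0,0],[0.03,0,0,0.03,0,0,0],[0.03,0,0,0.04,0,0,0]],
  ],
)

```text
time: 8.25
tool_pos: [0.5111, 0.1044, 0.0337]
tcp_rot: [1.728, 2.621, 0.004]
wrist_force: [0.5, -0.2, 0.2]
width: 0.431
```

```bash
python3 - <<'E'
from h import *
p,d=read_camera("scene"); u,v=271,198
np.save("s5.npy",d); cv2.imwrite("pics/s5.png",p)
cv2.imwrite("pics/v5.png",cv2.resize(p[v-30:v+30,u-40:u+40],(800,600),interpolation=cv2.INTER_NEAREST))
s=read_state();print(s["tool_pos"],s["wrist_force"],s["width"]*.0854)
E
```

```text
[0.51224645 0.10455555 0.0351628 ] [0.82493649 0.15120735 0.31465207] 0.036779446489476356
```

View pics/v5.png

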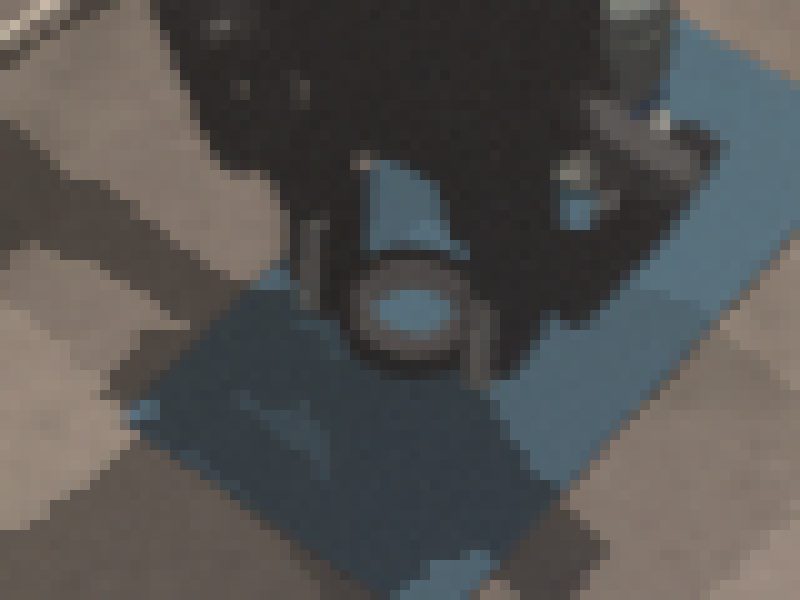

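The ring (crop (410,310), i.e. pixel ~(272,199)) is lifted flat between the fingertips. Next it goes over the port.

>>> step_arm(
  motion=[
    [[0.03,0,0,0.04,0,0,0],[0.03,0,-0.01,0.08,0,0,0],[0.03,0.01,-0.05,0.11,0,0,0],[0.03,0.022,-0.1,0.115,0,0,0],[0.03,0.035,-0.15,0.115,0,0,0],[0.03,0.047,-0.2,0.115,0,0,0],[0.03,0.06,-0.245,0.115,0,0,0],[0.03,0.069,-0.28,0.1,0,0,0]],
  ],
)

```text
time: 9.3
tool_pos: [0.583, -0.178, 0.137]
tcp_rot: [1.726, 2.615, 0.008]
wrist_force: [0.2, 0.4, -0.6]
width: 0.431
```

>>> step_arm(
  motion=[
    [[0.03,0,0,0,0,0,0],[0.03,0,0,0,0,0,0],[0.03,0,0,0,0,0,0],[0.03,0,0,0,0,0,0],[0.03,0,0,0,0,0,0],[0.03,0,0,0,0,0,0],[0.03,0,0,0,0,0,0],[0.03,0,0,0,0,0,0]],
  ],
)

```text
time: 10.3
tool_pos: [0.583, -0.178, 0.137]
tcp_rot: [1.726, 2.615, 0.008]
wrist_force: [-0.3, -0.9, -0.1]
width: 0.434
```

```bash
python3 - <<'E'
from h import *
s=read_state();print(s["tool_pos"],s["wrist_force"],s["width"]*.0854)
for c in("scene","top"):
    p,d=read_camera(c);np.save(c+"6.npy",d);cv2.imwrite(f"pics/{c}6.png",p)
p=cv2.imread("pics/scene6.png");u,v=183,262
cv2.imwrite("pics/v6.png",cv2.resize(p[v-37:v+37,u-50:u+50],(800,592),interpolation=cv2.INTER_NEAREST))
E
```

```text
[ 0.58302075 -0.17800411  0.13701309] [-0.29744991 -0.86258526 -0.14988624] 0.03706899187543651
```

View pics/v6.png

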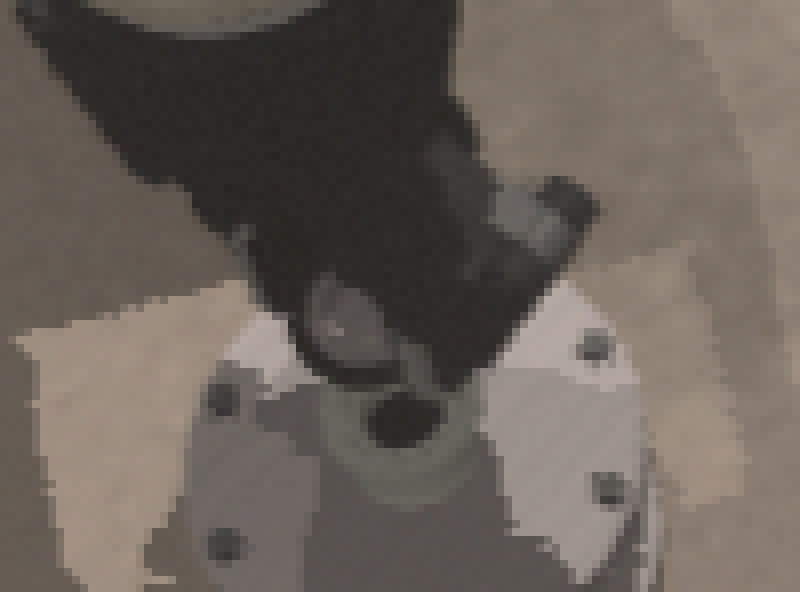

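```bash
python3 - <<'E'
from h import *
C=cloud("scene",np.load("scene6.npy"));p=cv2.imread("pics/scene6.png")
u0,v0=133,225
for v in range(259,275):
    print(v," ".join(f"{C[v,u,2]*1000:4.0f}" for u in range(168,194,1)))
w=p[v0+30:v0+52,u0+32:u0+62]
cv2.imwrite("pics/v7.png",cv2.resize(cv2.convertScaleAbs(w,alpha=2.0),(600,440),interpolation=cv2.INTER_CUBIC))
E
```

```text
259  163  161  155  153  154  154  156  214  216  221  223  223  220  218  214  213  212  196  199  198  199  202  199  240  238  242
260  160  157  152  155  151  157  156  154  214  215  217  220  218  215  214  211  211  199  199  199  199  199  202  201  238  238
261  157  152  154  154  152  157  154  150  147   71   70  215  215  212  212  208  207  205  199  199  200  202  202  201  234  234
262  155  151  155  154  155  156  149  146   72   71   73   70  200  213  205  207  207  202  200  201  198  204  204  226  230  231
263  152  152  156  152  155  156  149   71   70   69   69   70  195  196  200  202  204  204  200  199  203  203  204  223  225  227
264  150  154  153  152  156  158  146   71   72   71   71   71   72  193  195  199  199  202  197  197  197  198  217  218  221  223
265   71  154  156  153  154  156   70   70   71   72   71   73   70  185  194  194  195  197  195  194  189  194  212  212  214  218
266   69  152  156  154  155  155  157   71   70   71   69   71   72  180  189  193  192  193  196  193  186  205  207  209  211  216
267   70  153  158  154  154
[... 343 characters left out ...]
  174  176  199  199  198  201
270   72   70   73  154  155  154  155  156  155  152  153  152  154  154  156  167  168  171  169  164  168  172  169  167  200  196
271   70   71   74   71  153  154  154  154  154  154  154  155  154  155  154  160  165  168  165  163  165  164  168  166   97   71
272   73   73   72   72   70   69  154  155  154  152  155  156  155  154  154  157  160  163  163  159  158  161  164  160   97   70
273   71   70   71   70   69   69   98   97   96  154  152  153   88   87   86   84  156  158  160  155  155  159  161   96   98   95
274   73   68   73   71   70   98   95   95   95   93   94   90   87   82   81   83   84  152  156  152  147   93   91   97   97   96
```

View pics/v7.png

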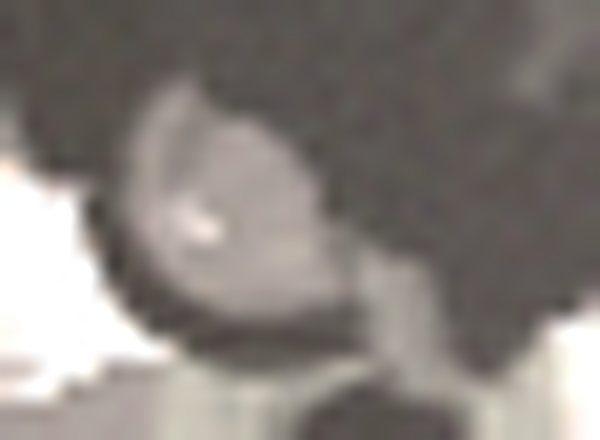

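```bash
cat >> h.py <<'E'
def ring_in_hand(zmid,C,u0,u1,v0,v1,cam="scene"):
    m=(np.abs(C[...,2]-zmid-.0015)<.006); E=[]
    for v in range(v0,v1):
        us=[u for u in range(u0,u1) if m[v,u] and C[v,u-1,2]<zmid-.03]
        if us: E.append(ray_plane(cam,(us[0]-.5,v),zmid))
    for u in range(u0,u1):
        vs=[v for v in range(v0,v1) if m[v,u] and C[v+1,u,2]<zmid-.03]
        if vs: E.append(ray_plane(cam,(u,vs[-1]+.5),zmid))
    E=np.array(E)
    f=lambda x:np.hypot(E[:,0]-x[0],E[:,1]-x[1])-.0195
    s=least_squares(f,E[:,:2].mean(0)+[0,.01],loss="soft_l1",f_scale=.001); return s.x,len(E),f(s.x)
E
python3 - <<'E'
from h import *
C=cloud("scene",np.load("scene6.npy"))
x,n,r=ring_in_hand(.1515,C,155,183,255,276); print(x.round(4),n,(r*1000).round(1))
print("TCP",read_state()["tool_pos"])
C=cloud("scene",np.load("s5.npy"))
for z in(.048,.05):
  x,n,r=ring_in_hand(z,C,255,279,194,212); print(x.round(4),n,(r*1000).round(1))
E
```

```text
[ 0.582  -0.1764] 30 [ 6.8  4.6  0.7 -1.1 -0.8 -0.4 -1.2 -0.3 -0.5 -0.2 -0.3  0.4  5.7  3.5
  1.7 -0.3 -0.9 -0.4 -0.4  0.  -0.8  0.3 -0.2 -0.5  1.3  1.3  1.6 -0.1
  0.5  1.2]
TCP [ 0.582997   -0.17805765  0.13702348]
[0.5107 0.1058] 30 [11.8  7.9  7.5  2.6 -1.7 -0.7 -1.4 -1.3 -0.5 -0.3  6.2 10.1  6.2  3.8
  1.6 -1.1 -1.2 -1.5 -1.   0.2 -0.8 -1.5  1.   0.9  1.1  1.5 -0.5  0.6
  4.3  8. ]
[0.5108 0.1042] 32 [11.7 10.6  7.3  6.7  6.4  1.6 -2.7 -1.6 -2.1 -1.7 -0.7 -0.1  7.   8.9
  5.1  2.7  0.5 -2.2 -1.9 -2.  -1.3  0.1 -0.7 -1.3  1.3  1.3  1.6  2.2
  0.3  1.5  5.2  8.9]
```

The ring stays flat in the fingers: the depth over its face is a constant ~154 mm, just left of the finger at crop (400,300). It needs a shift of about (-2, +1.8) mm to be over the port.

>>> step_arm(
  motion=[
    [[0.03,-0.001,0.001,-0.01,0,0,0],[0.03,-0.002,0.0018,-0.02,0,0,0],[0.03,-0.002,0.0018,-0.03,0,0,0],[0.03,-0.002,0.0018,-0.038,0,0,0],[0.03,-0.002,0.0018,-0.043,0,0,0],[0.03,-0.002,0.0018,-0.045,0,0,0],[0.03,-0.002,0.0018,-0.045,0,0,0],[0.03,-0.002,0.0018,-0.045,0,0,0]],
  ],
)

```text
time: 11.4
tool_pos: [0.5814, -0.1764, 0.0925]
tcp_rot: [1.726, 2.614, 0.008]
wrist_force: [1.2, -0.6, 0.3]
width: 0.428
```

```bash
python3 - <<'E'
from h import *
p,d=read_camera("scene");C=cloud("scene",d);np.save("s8.npy",d)
s=read_state();print(s["tool_pos"],s["wrist_force"])
for dz in(0,-.0012):
  x,n,r=ring_in_hand(s["tool_pos"][2]+.0161+dz,C,150,190,255,292); print(x.round(4),n,(r*1000).round(1))
u,v=181,272
cv2.imwrite("pics/v8.png",cv2.resize(cv2.convertScaleAbs(p[v-24:v+24,u-32:u+32],alpha=1.7),(640,480),interpolation=cv2.INTER_CUBIC))
E
```

```text
[ 0.58136363 -0.17637545  0.09248601] [-0.11755404  0.17384749 -0.18685097]
[ 0.5873 -0.185 ] 11 [ 7.3  6.   1.4 -3.3 -4.4  4.6  2.9 -0.1 -1.8  1.8  3.4]
[ 0.5876 -0.1851] 10 [ 6.7  2.1 -2.6 -3.8  5.2  3.5  0.6 -1.1  1.2  2.8]
```

View pics/v8.png

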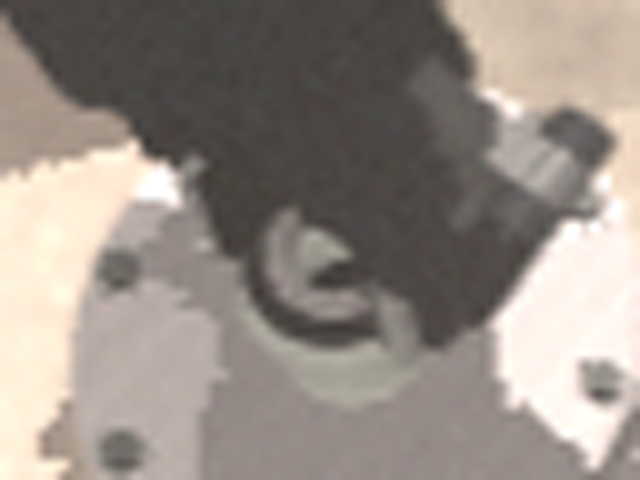

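The ring is just above the port, concentric within about a millimetre by eye (ring at crop (325,275), port rim below it). Lowering it with force checks.

>>> step_arm(
  motion=[
    [[0.03,-0.0005,0.0006,-0.002,0,0,0],[0.03,-0.0005,0.0006,-0.004,0,0,0],[0.03,-0.0005,0.0006,-0.005,0,0,0],[0.03,-0.0005,0.0006,-0.006,0,0,0],[0.03,-0.0005,0.0006,-0.0065,0,0,0],[0.03,-0.0005,0.0006,-0.007,0,0,0],[0.03,-0.0005,0.0006,-0.007,0,0,0],[0.03,-0.0005,0.0006,-0.007,0,0,0]],
  ],
)

```text
time: 12.45
tool_pos: [0.5808, -0.1757, 0.0869]
tcp_rot: [1.726, 2.614, 0.008]
wrist_force: [-3.6, 1.2, 8.2]
width: 0.435
```

>>> step_arm(
  motion=[
    [[0.03,-0.0005,0.0002,-0.001,0,0,0],[0.03,-0.001,0.0004,-0.001,0,0,0],[0.03,-0.0015,0.0006,-0.001,0,0,0],[0.03,-0.0015,0.0006,-0.001,0,0,0],[0.03,-0.0015,0.0006,-0.001,0,0,0],[0.03,-0.0015,0.0006,-0.001,0,0,0],[0.03,-0.0015,0.0006,-0.001,0,0,0],[0.03,-0.0015,0.0006,-0.001,0,0,0]],
  ],
)

```text
time: 13.45
tool_pos: [0.5807, -0.1757, 0.087]
tcp_rot: [1.724, 2.612, 0.009]
wrist_force: [1.3, -0.9, 6.4]
width: 0.434
```

```bash
python3 - <<'E'
from h import *
p,d=read_camera("scene");C=cloud("scene",d);np.save("s9.npy",d);cv2.imwrite("pics/s9.png",p)
s=read_state();print(s["tool_pos"],s["wrist_force"])
for v in range(266,292):
    print(v," ".join(f"{C[v,u,2]*1000:4.0f}" for u in range(166,200,1)))
u,v=183,276
cv2.imwrite("pics/v9.png",cv2.resize(cv2.convertScaleAbs(p[v-18:v+18,u-24:u+24],alpha=1.7),(640,480),interpolation=cv2.INTER_CUBIC))
E
```

```text
[ 0.58069567 -0.17570348  0.08702588] [0.9244332  0.17357932 5.32917709]
266   70  131  131  135  135  131  126  123  118  117  110  180  180  182  187  187  183  181  167  167  167  166  169  166  166  162  146  147  152  187  191  192  196  199
267   70  111  129  131  129  125  122  116  118  111  110  104  176  177  181  183  180  178  178  168  168  168  166  165  162  148  148  149  149  150  184  189  189  193
268   70   70  121  126  126  124  120  115  112  107  107  104  171  175  180  180  180  178  175  170  169  167  165  163  148  148  149  151  149  150  191  188  190  197
269   71   73   71  121  124  121  115  115  110  106  105  103  103  166  169  174  176  177  174  171  170  166  163  163  148  149  150  149  149  191  190  191  198  200
270   72   71   70  113  118  116  115  109  109  104  105  104  105  106  166  170  172  172  172  169  167  162  163  148  149  149  148  149  189  190  188  198  199  199
271   69   69   72  110  114  116  110  108  105  105  107  105  106  102   98  166  166  170  169  164  163  163  161  159  146  148  151  152  153  187  19
[... 2796 characters left out ...]
  69
288   71   72   70   69   71   71   71   69   72   71   70   72   71   73   72   73   71   72   71   71   72   70   72   72   72   71   71   71   72   72   72   71   72   72
289   71   72   71   72   71   72   72   74   71   74   73   70   69   72   72   71   70   72   69   71   70   72   72   72   71   72   70   71   70   73   71   70   70   71
290   70   70   73   72   70   71   72   72   71   71   70   72   70   71   73   71   70   71   71   70   71   72   72   70   69   70   74   73   71   69   73   69   69   70
291   72   71   73   71   71   71   70   71   70   72   69   71   72   73   72   71   70   72   73   70   72   70   72   71   68   69   71   73   69   70   70   70   73   70
```

View pics/v9.png

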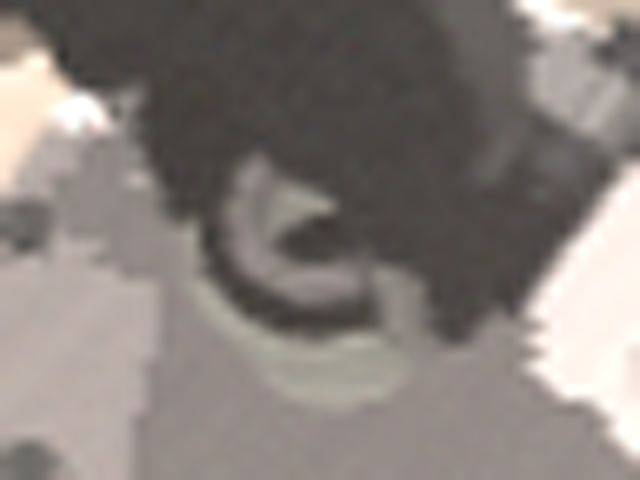

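```bash
python3 - <<'E'
from h import *
L=[(173.5,275),(173.5,276),(174,277),(174.5,278),(174.5,279),(175.5,280),(176.2,281),(177.8,282)]
B=[(u,282.5) for u in range(179,186)]+[(177,281.6)]
E=np.array([ray_plane("scene",q,.1035) for q in L+B])
f=lambda x:np.hypot(E[:,0]-x[0],E[:,1]-x[1])-.0195
s=least_squares(f,[.581,-.176],loss="soft_l1",f_scale=.0005);print("ring",s.x,(f(s.x)*1000).round(1))
# port outer edge from initial picture, same method, z=.098
C=cloud("scene",np.load("scene0.npy")); m=(C[...,2]>.088)&(np.hypot(C[...,0]-.58,C[...,1]+.176)<.03)
c=max(cv2.findContours(m.astype(np.uint8),cv2.RETR_EXTERNAL,cv2.CHAIN_APPROX_NONE)[0],key=cv2.contourArea)[:,0]
f0=np.zeros(m.shape,np.uint8);cv2.drawContours(f0,[c],-1,1,-1)
for vr in range(262,292): 
    us=np.nonzero(f0[vr])[0]; print(vr,(us.min(),us.max()) if len(us) else "",end=" ")
vv,uu=np.nonzero(f0);print("\nport centroid",uu.mean(),vv.mean(),len(uu),ray_plane("scene",(uu.mean(),vv.mean()),.098),ray_plane("scene",(uu.mean(),vv.mean()),.0965))
p=cv2.imread("pics/scene0.png")
# inner dark bore / bright flange via brightness
hsv=p.astype(int).sum(2); T=np.array(get_calibration("top")["world_from_camera"])
for c in("scene","top"):
    im=cv2.imread(f"pics/{c}0.png"); u,v={"scene":(183,275),"top":(365,156)}[c]
    g=cv2.resize(im[v-20:v+20,u-20:u+20],None,fx=8,fy=8,interpolation=cv2.INTER_CUBIC).astype(int)
    # greenish-bright flange: green minus red vs lid (pinkish)
    d=(g[...,1]-g[...,2]>3)&(g[...,1]>150); ys,xs=np.nonzero(d)
    k=max(cv2.findContours(d.astype(np.uint8),cv2.RETR_EXTERNAL,cv2.CHAIN_APPROX_NONE)[0],key=cv2.contourArea)
    e=cv2.fitEllipse(k); q=((e[0][0]+.5)/8-.5+u-20,(e[0][1]+.5)/8-.5+v-20); print(c,e[1],q,ray_plane(c,q,.098))
E
```

```text
ring [ 0.58154361 -0.1735002 ] [-0.3 -0.  -0.5 -0.6  0.3  0.   0.5  0.5  0.5  0.  -0.3 -0.5 -0.5 -0.3
  0.1  0.6]
262  263  264  265  266 (np.int64(182), np.int64(186)) 267 (np.int64(179), np.int64(188)) 268 (np.int64(177), np.int64(190)) 269 (np.int64(176), np.int64(191)) 270 (np.int64(175), np.int64(191)) 271 (np.int64(175), np.int64(192)) 272 (np.int64(174), np.int64(192)) 273 (np.int64(174), np.int64(193)) 274 (np.int64(173), np.int64(193)) 275 (np.int64(173), np.int64(193)) 276 (np.int64(173), np.int64(193)) 277 (np.int64(173), np.int64(192)) 278 (np.int64(173), np.int64(192)) 279 (np.int64(174), np.int64(192)) 280 (np.int64(174), np.int64(191)) 281 (np.int64(175), np.int64(190)) 282 (np.int64(175), np.int64(189)) 283 (np.int64(176), np.int64(188)) 284 (np.int64(178), np.int64(186)) 285 (np.int64(181), np.int64(183)) 286  287  288  289  290  291  
port centroid 182.89171974522293 275.37579617834393 314 [ 0.58186494 -0.17576187  0.098     ] [ 0.58113103 -0.17557715  0.0965    ]Traceback (most recent call last):
  File "<stdin>", line 22, in <module>
ValueError: max() iterable argument is empty
```

Depth shows the ring still ~2.3 mm too high, with its sleeve foot on the port face. The rim strip visible below the O-ring, crop (335,370), means it sits about 2 mm too far in +y. I lift slightly, shift -2 mm in y and lower again.

>>> step_arm(
  motion=[
    [[0.03,0,0,0.003,0,0,0],[0.03,0,-0.001,0.003,0,0,0],[0.03,0,-0.002,0.002,0,0,0],[0.03,0,-0.002,0.001,0,0,0],[0.03,0,-0.002,0,0,0,0],[0.03,0,-0.002,-0.001,0,0,0],[0.03,0,-0.002,-0.0015,0,0,0],[0.03,0,-0.002,-0.0015,0,0,0]],
  ],
)

```text
time: 14.5
tool_pos: [0.5805, -0.1777, 0.0869]
tcp_rot: [1.724, 2.612, 0.008]
wrist_force: [-3.5, 1.4, 9.0]
width: 0.433
```

The contact height is the same 86.9 mm at both positions. With the 7 N felt at pick-up, this says the fingertips are level with the ring's foot and are touching the port face themselves. I unload, release the ring over the counterbore so it drops in, then look.

>>> step_arm(
  motion=[
    [[0.03,0,0,0.0005,0,0,0],[0.03,0,0,0.0008,0,0,0],[0.03,0,0,0.0008,0,0,0],[0.041,0,0,0.0008,0,0,0],[0.043,0,0,0.001,0,0,0],[0.046,0,0,0.001,0,0,0],[0.046,0,0,0.003,0,0,0],[0.046,0,0,0.004,0,0,0]],
  ],
)

```text
time: 15.5
tool_pos: [0.5806, -0.1777, 0.0911]
tcp_rot: [1.724, 2.612, 0.009]
wrist_force: [0.4, 0.3, 0.6]
width: 0.539
```

```bash
python3 - <<'E'
from h import *
p,d=read_camera("scene");C=cloud("scene",d);np.save("s10.npy",d);cv2.imwrite("pics/s10.png",p)
s=read_state();print(s["tool_pos"],s["wrist_force"])
for v in range(268,287):
    print(v," ".join(f"{C[v,u,2]*1000:4.0f}" for u in range(170,196,1)))
E
```

```text
[ 0.58073026 -0.17777576  0.09130316] [0.27899142 0.13364268 0.60965232]
268  116  113  107  104   72   70   71  103  178  181  181  185  182  181  176  174  176  173  169  168  101  153  152  155  156  196
269  113  108  102   70   70   71  101  100  102  175  175  180  182  179  178  175  172  172  170  167  151  152  154  155  194  194
270  109  105  101   71   68  102  102  102  103  172  173  176  178  177  176  174  170  169  169  149  153  154  155  156  192  195
271  107  102   72   72  101  102  103  101  104  101  167  171  172  176  176  174  171  168  167  165  154  155  158  156  156  193
272  105   71   71   68  103  101  102  104  101   96   93   91  168  173  174  171  169  165  163  163  154  153  155  155  157  187
273   72   70   69   72  105  101  100  105   98   94   91   86   84   84   84  168  157  163  163  161  157  156  154  155  156  182
274   70   70   70   99  101  100   99  102   98   89   87   85   84   82   84  151  155  157  160  159  158  155  156  159  158  180
275   71   71   70  101  103  100  100  104   91   87   84   85   82   85   82   83  148 
[... 818 characters left out ...]
  122  119  120  124  127  123
282   71   70   70   71   71   96   99  103  100  101  100  102  101  103   99  101   99  100  116  120  121  120  112  117  121  120
283   69   71   71   72   70   72   94   96  100   99  102  102  101  102  101  102   99   97  109  113  117  114  111  112  115  113
284   71   69   71   71   71   70   70   72   96   99   98   96   96   98   99   98   95   81   78  107  112  111  108   70  110   71
285   70   70   71   71   70   70   69   72  786   75   75   95   95   96   80   79   78   77   74   74   72  107   71   72   72   70
286   72   71   70   71   71   71   72   70   70   72   73   74   74   78   76   75   77   71   72   71   71   72   73   72   70   71
```

The ring has dropped in: O-ring top ~101 and sleeve top ~104 against the face at 97 in this camera, which is seated. I retreat upward and head for the gauge.

>>> step_arm(
  motion=[
    [[0.046,0,0,0.01,0,0,0],[0.048,0,0,0.025,0,0,0],[0.06,0,0,0.06,0,0,0],[0.08,-0.01,0.035,0.08,0,0,0],[0.08,-0.025,0.09,0.08,0,0,0],[0.08,-0.04,0.15,0.08,0,0,0],[0.08,-0.055,0.21,0.08,0,0,0],[0.08,-0.072,0.265,0.08,0,0,0]],
  ],
)

```text
time: 16.55
tool_pos: [0.5087, 0.0892, 0.173]
tcp_rot: [1.723, 2.61, 0.012]
wrist_force: [1.0, -0.3, -0.0]
width: 0.94
```

```bash
python3 - <<'E'
from h import *
s=read_state();print(s["tool_pos"],s["wrist_force"])
for c,(u,v) in(("scene",(183,275)),("top",(365,156))):
    p,d=read_camera(c);C=cloud(c,d);np.save(c+"11.npy",d);cv2.imwrite(f"pics/{c}11.png",p)
    P=band(C,(.58,-.176),.022,.0985 if c=="scene" else .0995,.112);
    print(c,len(P),"ring mec",*mec(P),P.mean(0)); 
    if len(P)>20:
        A=np.c_[P[:,:2]-P[:,:2].mean(0),np.ones(len(P))];print("slopes",np.linalg.lstsq(A,P[:,2],rcond=None)[0])
    g=p[v-20:v+20,u-20:u+20]; cv2.imwrite(f"pics/c{c}.png",cv2.resize(g,(400,400),interpolation=cv2.INTER_CUBIC))
cv2.imwrite("pics/v11.png",np.hstack([cv2.imread("pics/cscene.png"),cv2.imread("pics/ctop.png")]))
E
```

```text
[0.50873985 0.08915989 0.17304757] [ 1.00206492 -0.31515151 -0.01901019]
scene 217 ring mec [ 580.6 -175.6] 19.8 [ 0.58209019 -0.1754949   0.10172517]
slopes [-0.00390858 -0.01469299  0.10172517]
top 182 ring mec [ 577.9 -176.4] 19.4 [ 0.57767554 -0.17586072  0.10308505]
slopes [0.00447593 0.00164072 0.10308505]
```

View pics/v11.png

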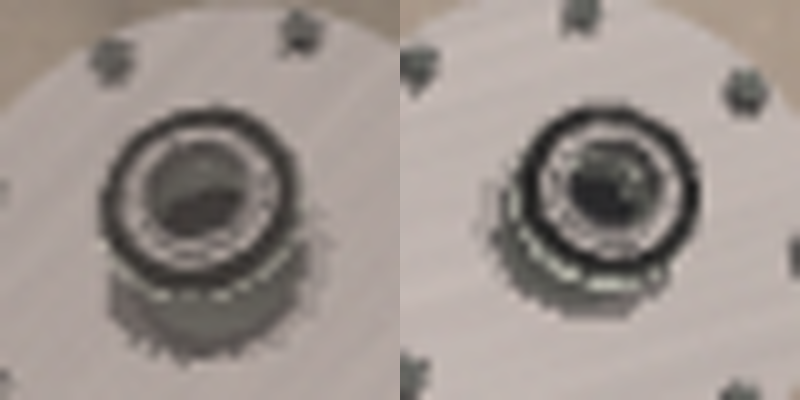

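Both views show the ring concentric and flat on the port (scene crop (200,200), top crop (610,185)), with depth slopes under 0.015 rad. Now over the gauge.

>>> step_arm(
  motion=[
    [[0.08,-0.018,0.05,0,0,0,0],[0.08,-0.036,0.1,0,0,0,0],[0.08,-0.04,0.113,-0.01,0,0,0],[0.08,-0.04,0.113,-0.03,0,0,0],[0.08,-0.04,0.113,-0.05,0,0,0],[0.08,-0.04,0.113,-0.065,0,0,0],[0.08,-0.04,0.113,-0.07,0,0,0],[0.08,-0.04,0.113,-0.07,0,0,0]],
  ],
  newtons=80,
)

```text
time: 17.65
tool_pos: [0.4676, 0.2045, 0.1027]
tcp_rot: [1.718, 2.616, 0.012]
wrist_force: [-0.2, -0.2, 0.8]
width: 0.932
```

```bash
python3 - <<'E'
from h import *
s=read_state();print(s["tool_pos"],s["wrist_force"],s["width"])
p,d=read_camera("scene"); C=cloud("scene",d);u,v=290,170
cv2.imwrite("pics/v12.png",cv2.resize(p[v-36:v+36,u-48:u+48],(640,480),interpolation=cv2.INTER_CUBIC))
E
```

```text
[0.46759196 0.20447374 0.10265603] [-0.21323794 -0.15834315  0.80797514] 0.9323428929091954
```

View pics/v12.png

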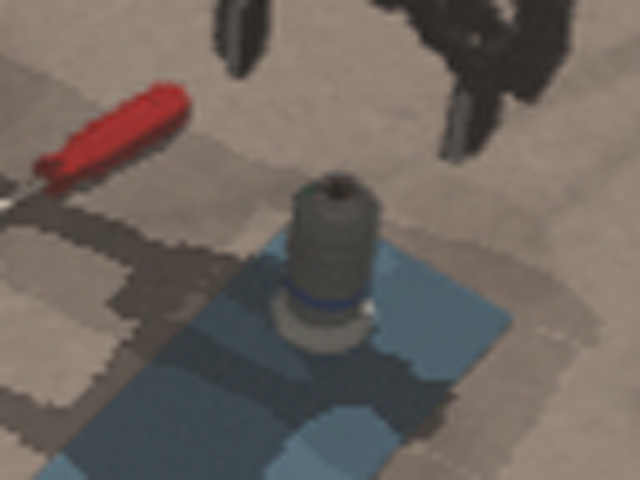

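The open fingers (crop (240,60) and (465,140)) straddle the gauge at (335,260), and the screwdriver is clear. Descending.

>>> step_arm(
  motion=[
    [[0.08,0.0009,-0.0022,-0.015,0,0,0],[0.08,0.0009,-0.0022,-0.03,0,0,0],[0.08,0.0009,-0.0022,-0.045,0,0,0],[0.08,0.0009,-0.0022,-0.06,0,0,0],[0.07,0.0009,-0.0022,-0.075,0,0,0],[0.065,0.0009,-0.0022,-0.088,0,0,0],[0.06,0.0009,-0.0022,-0.091,0,0,0],[0.055,0.0009,-0.0022,-0.091,0,0,0]],
  ],
)

```text
time: 18.7
tool_pos: [0.4689, 0.2025, 0.012]
tcp_rot: [1.717, 2.616, 0.013]
wrist_force: [0.3, 0.2, -0.6]
width: 0.648
```

```bash
python3 - <<'E'
from h import *
s=read_state();print(s["tool_pos"],s["wrist_force"],s["width"])
p,d=read_camera("scene"); C=cloud("scene",d);u,v=290,170
cv2.imwrite("pics/v13.png",cv2.resize(p[v-36:v+36,u-48:u+48],(640,480),interpolation=cv2.INTER_CUBIC))
E
```

```text
[0.46888513 0.20254226 0.01201552] [ 0.3092581   0.24955496 -0.6384923 ] 0.6478765628897675
```

View pics/v13.png

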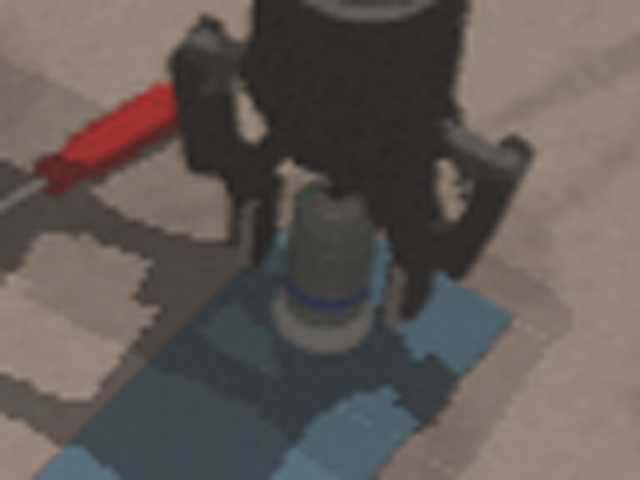

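The gauge is between the pads and centred, with room under the palm. Closing, then lifting.

>>> step_arm(
  motion=[
    [[0.048,0,0,0,0,0,0],[0.042,0,0,0,0,0,0],[0.038,0,0,0,0,0,0],[0.034,0,0,0,0,0,0],[0.03,0,0,0,0,0,0],[0.025,0,0,0,0,0,0],[0.025,0,0,0,0,0,0],[0.025,0,0,0,0,0,0]],
  ],
  newtons=70,
)

```text
time: 19.75
tool_pos: [0.4691, 0.2026, 0.0129]
tcp_rot: [1.717, 2.616, 0.013]
wrist_force: [-2.2, -1.2, 6.3]
width: 0.386
```

>>> step_arm(
  motion=[
    [[0.025,0,0,0.004,0,0,0],[0.025,0,0,0.01,0,0,0],[0.025,0,0,0.02,0,0,0],[0.025,0,0,0.04,0,0,0],[0.025,0,0,0.07,0,0,0],[0.025,0,0,0.1,0,0,0],[0.025,0,0,0.13,0,0,0],[0.025,0,0,0.15,0,0,0]],
  ],
)

```text
time: 20.75
tool_pos: [0.4698, 0.2029, 0.1653]
tcp_rot: [1.716, 2.614, 0.017]
wrist_force: [0.2, 0.1, -3.4]
width: 0.382
```

>>> step_arm(
  motion=[
    [[0.025,0.012,-0.04,0,0,0,0],[0.025,0.025,-0.09,0,0,0,0],[0.025,0.04,-0.14,0,0,0,0],[0.025,0.056,-0.19,0,0,0,0],[0.025,0.072,-0.24,0,0,0,0],[0.025,0.087,-0.29,0,0,0,0],[0.025,0.1,-0.335,0,0,0,0],[0.025,0.11,-0.37,0,0,0,0]],
  ],
)

```text
time: 21.75
tool_pos: [0.5801, -0.1692, 0.1657]
tcp_rot: [1.718, 2.613, 0.017]
wrist_force: [0.8, 0.4, -3.2]
width: 0.382
```

```bash
python3 - <<'E'
from h import *
s=read_state();print(s["time"],s["tool_pos"],s["tcp_rot"],s["wrist_force"],s["width"]*.0854)
E
```

```text
21.75 [ 0.58009183 -0.1691932   0.16574974] [1.71765429 2.61295833 0.01679369] [ 0.7503202   0.39191928 -3.21594619] 0.03260586572610229
```

>>> step_arm(
  motion=[
    [[0.025,0,-0.004,-0.005,0,0,0],[0.025,0,-0.0075,-0.012,0,0,0],[0.025,0,-0.0075,-0.02,0,0,0],[0.025,0,-0.0075,-0.026,0,0,0],[0.025,0,-0.0075,-0.03,0,0,0],[0.025,0,-0.0075,-0.03,0,0,0],[0.025,0,-0.0075,-0.03,0,0,0],[0.025,0,-0.0075,-0.03,0,0,0]],
  ],
)

```text
time: 22.75
tool_pos: [0.5804, -0.1768, 0.1362]
tcp_rot: [1.717, 2.612, 0.017]
wrist_force: [0.4, -0.5, -3.1]
width: 0.379
```

```bash
python3 - <<'E'
from h import *
from scipy.spatial.transform import Rotation as R
s=read_state();print(s["tool_pos"],s["wrist_force"]);M=R.from_rotvec(s["tcp_rot"]).as_matrix();print("tool z",M[:,2].round(4),"y",M[:,1].round(3))
# tool-z tilt correction
ax=np.cross(M[:,2],[0,0,-1]);print("fix deg",np.degrees(ax).round(2))
p,d=read_camera("scene");C=cloud("scene",d);np.save("s14.npy",d);cv2.imwrite("pics/s14.png",p)
zu=s["tool_pos"][2]-.0089
P=band(C,(.58,-.176),.03,zu+.0,zu+.006);print("flange",len(P),*mec(P),P.mean(0))
P=band(C,(.58,-.176),.03,zu+.014,zu+.06);f=lambda x:np.hypot(P[:,0]-x[0],P[:,1]-x[1])-.017
q=least_squares(f,[.58,-.176],loss="soft_l1",f_scale=.001);print("cyl",len(P),q.x,np.median(np.abs(f(q.x))))
u,v=183,252
cv2.imwrite("pics/v14.png",cv2.resize(cv2.convertScaleAbs(p[v-36:v+36,u-48:u+48],alpha=1.5),(640,480),interpolation=cv2.INTER_CUBIC))
E
```

```text
[ 0.58037587 -0.17676524  0.13620026] [ 0.44744027 -0.49459236 -3.098284  ]
tool z [ 1.880e-02  7.000e-04 -9.998e-01] y [0.918 0.397 0.018]
fix deg [-0.04  1.08  0.  ]
flange 72 [ 582.7 -175.3] 19.2 [ 0.59077449 -0.18283131  0.12994809]
cyl 217 [ 0.57970533 -0.17511035] 0.0011844378444699072
```

View pics/v14.png

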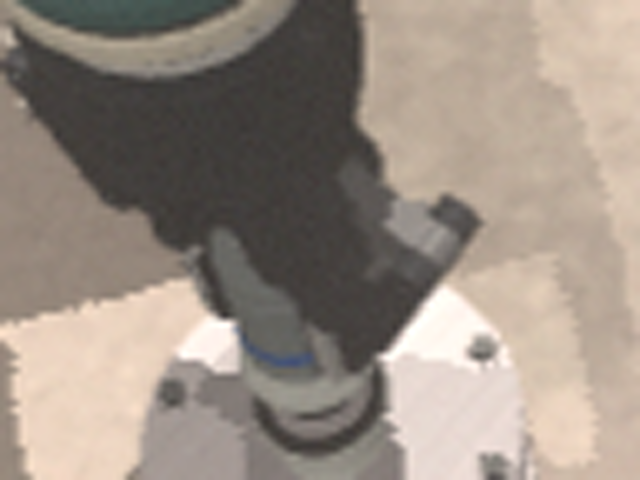

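The gauge hangs upright in the grip with its flange (crop (310,385)) just over the ring (320,420). Its axis is within ~1 mm of the ring in this camera. Lowering to just above contact.

>>> step_arm(
  motion=[
    [[0.025,-0.0004,-0.0005,-0.005,0,0.3,0],[0.025,-0.0004,-0.0005,-0.01,0,0.3,0],[0.025,-0.0004,-0.0005,-0.014,0,0.3,0],[0.025,-0.0004,-0.0005,-0.017,0,0.3,0],[0.025,-0.0004,-0.0005,-0.0185,0,0.3,0],[0.025,-0.0004,-0.0005,-0.0195,0,0.3,0],[0.025,-0.0004,-0.0005,-0.0195,0,0.3,0],[0.025,-0.0004,-0.0005,-0.0195,0,0.3,0]],
  ],
)

```text
time: 23.8
tool_pos: [0.5801, -0.1773, 0.1169]
tcp_rot: [1.72, 2.616, 0.013]
wrist_force: [-0.1, 0.1, -2.1]
width: 0.386
```

>>> step_arm(
  motion=[
    [[0.025,0,0,-0.0005,0,0,0],[0.025,0,0,-0.001,0,0,0],[0.025,0,0,-0.0015,0,0,0],[0.025,0,0,-0.002,0,0,0],[0.025,0,0,-0.002,0,0,0],[0.025,0,0,-0.002,0,0,0],[0.025,0,0,-0.002,0,0,0],[0.025,0,0,-0.002,0,0,0]],
  ],
)

```text
time: 24.8
tool_pos: [0.5801, -0.1773, 0.1148]
tcp_rot: [1.719, 2.616, 0.013]
wrist_force: [-0.1, 0.3, -2.3]
width: 0.382
```

>>> step_arm(
  motion=[
    [[0.025,0,0,-0.0005,0,0,0],[0.025,0,0,-0.001,0,0,0],[0.025,0,0,-0.0015,0,0,0],[0.025,0,0,-0.0018,0,0,0],[0.025,0,0,-0.0018,0,0,0],[0.025,0,0,-0.0018,0,0,0],[0.025,0,0,-0.0018,0,0,0],[0.025,0,0,-0.0018,0,0,0]],
  ],
)

```text
time: 25.8
tool_pos: [0.5801, -0.1774, 0.1131]
tcp_rot: [1.719, 2.616, 0.013]
wrist_force: [0.1, 0.4, -2.5]
width: 0.384
```

>>> step_arm(
  motion=[
    [[0.025,0,0,-0.0005,0,0,0],[0.025,0,0,-0.001,0,0,0],[0.025,0,0,-0.0013,0,0,0],[0.025,0,0,-0.0015,0,0,0],[0.025,0,0,-0.0015,0,0,0],[0.025,0,0,-0.0015,0,0,0],[0.025,0,0,-0.0015,0,0,0],[0.025,0,0,-0.0015,0,0,0]],
  ],
)

```text
time: 26.8
tool_pos: [0.5802, -0.1774, 0.112]
tcp_rot: [1.719, 2.616, 0.013]
wrist_force: [-2.6, 1.1, 3.3]
width: 0.383
```

>>> step_arm(
  motion=[
    [[0.025,0,0,-0.0006,0,0,0],[0.025,0,0,-0.0008,0,0,0],[0.025,0,0,-0.001,0,0,0],[0.025,0,0,-0.001,0,0,0],[0.025,0,0,-0.001,0,0,0],[0.025,0,0,-0.001,0,0,0],[0.025,0,0,-0.001,0,0,0],[0.025,0,0,-0.001,0,0,0]],
  ],
)

```text
time: 27.8
tool_pos: [0.5802, -0.1774, 0.1119]
tcp_rot: [1.719, 2.616, 0.013]
wrist_force: [-5.1, 1.0, 7.2]
width: 0.383
```

```bash
python3 - <<'E'
from h import *
s=read_state();print(s["tool_pos"],s["wrist_force"],s["torque"])
p,d=read_camera("scene");C=cloud("scene",d);np.save("s15.npy",d)
for a,b in((.099,.1035),(.1035,.111)):
    P=band(C,(.58,-.176),.03,a,b);print(a,len(P),*mec(P) if len(P)>3 else "")
u,v=183,262
cv2.imwrite("pics/v15.png",cv2.resize(cv2.convertScaleAbs(p[v-27:v+27,u-36:u+36],alpha=1.5),(640,480),interpolation=cv2.INTER_CUBIC))
E
```

```text
[ 0.5802005  -0.17737461  0.11193576] [-5.07347954  0.98116021  7.18945704] [ 0.20173463  0.9156175  -0.05826129]
0.099 19 [ 586.  -178.2] 18.4
0.1035 62 [ 584.4 -178.2] 19.0
```

View pics/v15.png

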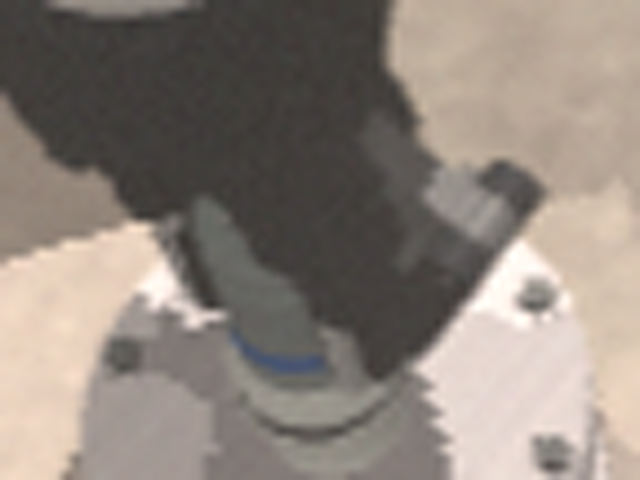

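The flange now sits on the ring with only a thin black O-ring line showing, at crop (310,430). Contact is ~10 N vertical plus 5 N sideways, so I ease the side load and increase the push.

>>> step_arm(
  motion=[
    [[0.025,-0.0003,0,-0.001,0,0,0],[0.025,-0.0006,0,-0.001,0,0,0],[0.025,-0.001,0.0002,-0.0011,0,0,0],[0.025,-0.001,0.0002,-0.0012,0,0,0],[0.025,-0.001,0.0002,-0.0013,0,0,0],[0.025,-0.001,0.0002,-0.0013,0,0,0],[0.025,-0.001,0.0002,-0.0013,0,0,0],[0.025,-0.001,0.0002,-0.0013,0,0,0]],
  ],
)

```text
time: 28.85
tool_pos: [0.5802, -0.1774, 0.112]
tcp_rot: [1.718, 2.614, 0.014]
wrist_force: [-1.9, 0.4, 7.0]
width: 0.377
```

>>> step_arm(
  motion=[
    [[0.025,-0.001,0.0002,-0.0014,0,0,0],[0.025,-0.001,0.0002,-0.0016,0,0,0],[0.025,-0.0012,0.0002,-0.0018,0,0,0],[0.025,-0.0013,0.0002,-0.002,0,0,0],[0.025,-0.0014,0.0002,-0.002,0,0,0],[0.025,-0.0014,0.0002,-0.002,0,0,0],[0.025,-0.0014,0.0002,-0.002,0,0,0],[0.025,-0.0014,0.0002,-0.002,0,0,0]],
  ],
)

```text
time: 29.85
tool_pos: [0.5801, -0.1774, 0.112]
tcp_rot: [1.717, 2.611, 0.016]
wrist_force: [-2.3, 1.3, 9.5]
width: 0.383
```

>>> step_arm(
  motion=[
    [[0.025,-0.0014,0.0001,-0.0021,0,0,0],[0.025,-0.0014,0.0001,-0.0023,0,0,0],[0.025,-0.0015,0.0001,-0.0024,0,0,0],[0.025,-0.0015,0.0001,-0.0025,0,0,0],[0.025,-0.0015,0.0001,-0.0026,0,0,0],[0.025,-0.0015,0.0001,-0.0026,0,0,0],[0.025,-0.0015,0.0001,-0.0026,0,0,0],[0.025,-0.0015,0.0001,-0.0026,0,0,0]],
  ],
)

```text
time: 30.85
tool_pos: [0.5802, -0.1775, 0.112]
tcp_rot: [1.715, 2.609, 0.018]
wrist_force: [-3.3, 2.6, 12.3]
width: 0.377
```

```bash
python3 - <<'E'
from h import *
f=[]
for i in range(12):
    read_camera("scene"); s=read_state(); f.append(s["wrist_force"])
f=np.array(f);print(f.mean(0),f.std(0),s["tool_pos"],s["torque"],s["tcp_rot"],s["width"])
E
```

```text
[-3.56624813  2.25275609 11.73753675] [0.39482097 0.72728886 0.34719008] [ 0.58013034 -0.17748974  0.11196077] [ 0.38633482  0.83562814 -0.05872909] [1.71503042 2.60879052 0.01753965] 0.3779849811743981
```

```bash
python3 - <<'E'
from h import *
D=[]
for i in range(6):
    p,d=read_camera("scene"); D.append(d)
d=np.median(D,0).astype(np.float32); C=cloud("scene",d)
for v in range(272,288): print(v," ".join(f"{C[v,u,2]*1000:4.0f}" for u in range(172,196)),"|",p[v,181])
C0=cloud("scene",np.load("scene11.npy"))
print("before: port bottom rows"); 
for v in range(279,288): print(v," ".join(f"{C0[v,u,2]*1000:4.0f}" for u in range(172,196)))
s=read_state();print(s["time"],s["wrist_force"])
cv2.imwrite("pics/v16.png",cv2.resize(cv2.convertScaleAbs(p[262:292,163:203],alpha=2),(800,600),interpolation=cv2.INTER_NEAREST))
E
```

```text
272   72  131  138  140  142  144  143  144  144  142  141  151  154  152  149  151  153  154  173  177  178  181  182  186 | [60 64 65]
273   71  119  132  136  138  139  139  140  139  137  137  146  149  151  145  146  148  151  174  175  176  176  179  181 | [61 64 66]
274   70  106  125  129  133  134  135  135  135  133  134  142  144  146  143  140  144  146  145  141  173  172  173   71 | [63 65 66]
275   70  106  117  124  128  129  131  131  132  131  129  129  139  142  141  137  138  141  142  138  135   98   71   72 | [77 57 48]
276   72  105  106  119  122  125  126  127  127  126  126  125  134  137  137  134  131  136  139  135  104   94   72   71 | [70 59 55]
277   70  104  104  106  117  121  120  122  122  121  122  120  128  132  135  132  127  131  133  105   99   71   71   72 | [67 70 71]
278   71   96  106  106  106  107  117  116  118  118  117  117  116  126  130  129  124  106  106  103   97   71   71   70 | [66 69 70]
279   70   70  105  105  105  105  105  107  106  107  107  107  107  107  107  124  106  105  105   99   94   71   71   72 | [ 95 101 104]
2
[... 1588 characters left out ...]
8   97   79   75   72   73   71   72
283   72   72   71   69   96   98  102  786   98  101  103  102  101  101   99   96   95   79   75   73   71   71   70   71
284   70   73   71   72   71   72   97   96   96   96   97   97   97   97   94   80   79   74   75   73   72   71   70   71
285   71   69   72   72   72   71   71   75   77   95   96   94   78   79   78   79   77   72   71   72   69   72   71   71
286   71   71   70   68   70   71   72   72   74   75   75   77   75   74   72   73   73   73   71   71   70   71   72   71
287   70   71   70   70   71   70   73   72   72   72   72   72   72   74   74   71   71   71   72   70   71   70   69   70
31.75 [-3.51834237  1.83613217 11.48569334]
```

View pics/v16.png

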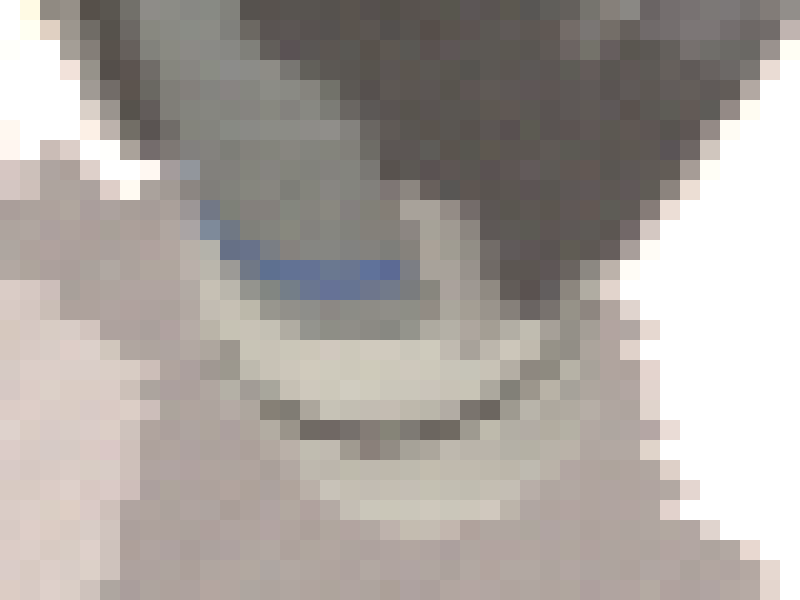

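Flange and port are parallel with the thin dark O-ring gap between them (crop (390,430)). Edge columns match the bare port's within a pixel, and the TCP height puts the underside ~5 mm above the port face. The push is ~14–15 N. I hold a little longer, then hand in.

```bash
python3 - <<'E'
from h import *
f=[]
for i in range(40):
    read_camera("scene"); f.append(read_state()["wrist_force"])
f=np.array(f);s=read_state();print(f.mean(0),f.std(0),s["tool_pos"],s["width"],s["time"])
if 9<f[:,2].mean()<14.5 and abs(f[-10:,2].mean()-f[:10,2].mean())<1: print("finish",finish_job())
E
```

```text
[-3.454227    2.35878758 11.99077961] [0.44913471 0.51834416 0.51734181] [ 0.58012689 -0.17746576  0.11195219] 0.3797117318822068 33.75
the job is handed in; nothing more can be done
finish None
```

I handed the job in at 33.75 s of the 64 s allowed, with the gauge head still gripped and pressed down on the ring in the port. The hand-in reported no verdict.

**Ring:** it is seated in the steel port and let go. Both cameras showed it flat and within about 1 mm of the port's centre. On the first try it stuck at the port face, about 2 mm off centre. I lifted it slightly, shifted it back over the counterbore and opened the fingers, and it dropped in.

**Gauge head:** it is gripped by the housing with 70 N and stands upright on the ring. From the arm's height its underside is about 5.1 mm above the port face, and its sideways offset in the picture is about 1 mm.

**Push:** over the last 2 s the wrist force was 12.0 N upward (±0.5 N), steady. Adding about 2.6 N for the gauge's weight gives roughly 14.5 N on the ring. A side load of about 4 N remains.

**Checks that disagreed:**
- **Fingertips:** in the camera they stood about 30 mm higher than the stated tool geometry implies, so I set the grasp heights from the pictures and contact.
- **Flange height:** camera depth read the flange about 1 mm higher than the arm's height does. Even so, it would be just inside the 6.5 mm limit.
- **Rubber:** I did not see the expected half-millimetre give under the push.

I kept clear of the clamp, the blank flange and the screwdriver but did not re-measure them at the end. I viewed about 16 pictures, over the budget of 10.

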